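# Assemble and press a filter cassette in the hand press

### The job

Assemble the filter cassette in the nest of the press carriage: the base first, then every spacer ring that is on the table, then the cap, each seated squarely on the one below. Slide the carriage fully in under the ram, turn the handwheel counter-clockwise through exactly one revolution so that the ram presses the cap once and comes back up with the white mark at the pointer again, then pull the carriage fully out and leave the pressed cassette standing in it. Leave the jars, loupe and tin alone.

Things in the scene. Friction and masses are not known exactly. Their poses are not given: they have to be found in the camera images.
- press: grey bench press, fixed on the table but set down anew each time; origin on the table right below the ram's axis; its x axis points away from the operator, along the carriage's track, y to the left, z up. A grey column stands behind the ram (x 75 to 125 mm) and carries a head over it (x -32 to 125, y +-35, 197 to 303 mm above the table). The handwheel's gear case stands at x -135 to -25, y -225 to -115, 85 mm high
- carriage (a joint): slide of the carriage along the press's +x axis, in m: 0 = fully out (loading place, nearest the operator), 0.14 = fully in, nest right under the ram; it has stops at both ends, stays where it is left (drag about 2 N) and may start up to 25 mm in
- nest (a point): on the carriage, centre of the nest's floor, 24 mm above the table: a round pocket 62 mm across and 8 mm deep (wall 5 mm thick) for the cassette's base; moves with the carriage, axes as the press
- carriage_handle (a point): top of the carriage's black upright handle, a round post 20 mm in diameter whose top 45 mm are free (its top is 67 mm above the table), 115 mm nearer the operator than the nest; moves with the carriage
- handwheel (a joint): turn in rad of the flat-lying handwheel (152 mm across, rim top 115 mm above the table), positive counter-clockwise from above: 0 = start, ram up; 3.14 = ram at the bottom; 6.283 = one revolution, ram up. A stop just behind 0 blocks the wrong direction; it can be turned 0.7 rad too far. Up to about 10 N at the knob; while the ram presses, its spring also drives the wheel, so keep hold
- wheel_axis (a point): point on the handwheel's axis, 141 mm above the table
- knob_centre (a point): middle of the wheel's upright crank knob, 55 mm from the wheel's axis and 141 mm above the table: black, 22 mm in diameter, 46 mm high (117 to 163 mm above the table), turning freely on its own pin so a grip need not rotate; at joint 0 it is on the operator's side (-x of the press)
- ram_pad: round rubber pad, 52 mm across, under the ram; origin in its underside, 140 mm above the table when up; sprung, it presses the cap with 7 to 13 N over the middle of the revolution
- cassette_base: white plastic round base of the cassette: 58 mm diameter, 30 mm high, flat foot, no spigot; origin in the centre of its underside, z up; top has a recess 50 mm across, 8 mm deep, plain but for a small dark outlet in the middle. Goes in the nest (2 mm play all round)
- ring_1: white plastic spacer ring, 58 mm diameter, 22 mm high: lowest 6 mm a spigot 46 mm across, then the 16 mm high body with a recess in its top (50 mm across, 8 mm deep, crossed by thin ribs); origin under the spigot's centre, z up. Seated, its shoulder rests on the rim below: origin 24 mm above the base's if first, 16 mm more per ring under it. Rings are alike; one to three are present
- ring_2: white plastic spacer ring, 58 mm diameter, 22 mm high: lowest 6 mm a spigot 46 mm across, then the 16 mm high body with a recess in its top (50 mm across, 8 mm deep, crossed by thin ribs); origin under the spigot's centre, z up. Seated, its shoulder rests on the rim below: origin 24 mm above the base's if first, 16 mm more per ring under it. Rings are alike; one to three are present
- ring_3: white plastic spacer ring, 58 mm diameter, 22 mm high: lowest 6 mm a spigot 46 mm across, then the 16 mm high body with a recess in its top (50 mm across, 8 mm deep, crossed by thin ribs); origin under the spigot's centre, z up. Seated, its shoulder rests on the rim below: origin 24 mm above the base's if first, 16 mm more per ring under it. Rings are alike; one to three are present
- cassette_cap: white plastic cap, like a ring (58 mm diameter, 22 mm high, spigot 46 mm across and 6 mm high) but closed with a flat top that bears a grey disc 40 mm across; origin in the centre of the spigot's underside, z up; seated, its origin is 16 mm above that of the last ring
- lamp_edge (a point): fixed point by the edge, nearest the work, of a bench magnifier lamp that is no part of the job and is to be steered clear of. Its thin post stands at about x 0.26, y -0.07 and is 0.31 m high; its arm leads left from there to the ring-shaped head, which hangs level over the organizer at about x 0.20 to 0.43, y 0.15 to 0.42, 0.20 to 0.28 m above the table
- big_jar: bystander: screw-lid jar, 63 mm diameter, 62 mm high, origin under its centre
- small_jar: bystander: screw-lid jar, 53 mm diameter, 50 mm high, origin under its centre
- loupe: bystander: black stand loupe, 43 mm diameter, 32 mm high, origin under its centre
- red_jar: bystander: small screw-lid jar, 49 mm diameter, 50 mm high, origin under its centre
- tin: bystander: small flat tin, 44 mm diameter, 16 mm high, origin under its centre
Not all that is in view belongs to the job. Leave any orange or yellow look-alike of the ring_3 alone.

How it is judged:
By the outcome, as a careful person would: the job done as asked, in the order asked, and still so for the second after the job is handed in, with the robot touching nothing.
Of ring_1, ring_2, ring_3 only 1 to 3 are there at a start; the rules pass over those that are not, and their reading is None.
At some moment in a run one of ring_1, ring_2, ring_3, cassette_cap may be knocked a few centimetres aside while the robot is not near it.
Once in a run the grip may slacken for a moment while it holds something.
It also fails if it takes over 210 s, if anything falls off the work surface, if the arm or the gripper's body presses on something with over 40 N, if the wrist force passes 120 N, or if a joint passes its speed limit or range.

### The arm

A 6-joint arm with a two-finger parallel gripper is mounted at the origin on a cart in front of the work surface, level with it; the furniture and walls round the work are solid. World frame = base frame: x ahead of the robot, y to its left, z up, the work surface at z = 0. Lengths are in m, angles in rad, forces in N, time in s.
With the tool pointing down it reaches from about 0.375 to 0.75 m from the base axis. Payload 9 kg.
Tool frame: the origin (TCP) lies midway between the tips of the shut fingers; the grasp point (between the pads) lies 19 mm behind it; z points along the fingers, y is the line along which they close (so a half turn about z gives the same grasp; the last joint's range is limited). The gripper opens to 85 mm and grips with 20 to 120 N. Pads are 22 mm wide; open, the fingers measure 114 mm over their backs; the gripper's body (76 mm by 85 mm) begins 54 mm behind the grasp point. The pads swing forward as they close: fully open they stand 13 mm farther back than shut.
Start: joints at [1.051, 0.104, 0.097, 1.564, 0, 1.353], TCP at [0.178, 0.573, 0.231] pointing down, gripper open.
Joint ranges: [-2.99, 2.99], [-0.84, 1.86], [-1.1, 1.16], [-1.84, 2.11], [-1.51, 1.56], [-3.14, 3.14]. Speed limits (rad/s): [2.22, 2.22, 2.57, 3.14, 3.14, 3.14].

### API

Orientations are given as a rotation vector (axis times angle).
In Python, from plant import robot, snapshot, boxes_of, trace, spot_point gives the robot as it stands.
- The arm moves only by the shell command python3 -m handwheel 'ROWS' [OPENING] [FORCE]. ROWS is JSON, a list of rows, each a list of 4 numbers: the shift along the tool's x, y, z in cm, then the turn about the tool's z in degrees. A call has 1 to 5 rows; each row shifts and turns the commanded pose from where the row before left it, along the tool's axes as they then stand; what a row does not reach is not made up. A row lasts 1/12 s, in which the tool goes at most 41.7 mm and 7.16 degrees, less where a joint would pass 70% of its speed; a pose out of reach is approached as far as the arm can. A call with a gripper value outside its range is refused whole. OPENING is the closure, from 0 (fully open) to 1 (shut), set as the call begins (- or left out, the last holds). The fingers move at their own pace and stop on an object; FORCE is the grip in N (left out, the last holds). Time passes only in rows, so rows that do not move let the fingers close. It gives the time, the measured TCP pose, the force, the opening and the grip force at its end, in the units of the state.
- robot.sense(): the state, without advancing time (a new reading comes with each control period).
- snapshot(name): name is "side" or "top"; returns a dict with "image" (420x560x3 uint8, red, green, blue), "fx", "fy", "cx", "cy" (pixels), "rvec" (rotation vector, rad) and "tvec" (3), from world to camera coordinates, as OpenCV has them. Camera axes: x right, y down, z forward; pixel columns grow to the right and rows downward; lengths in m; the calibration is good to about 2 mm. A picture is of the moment at which its call begins. There is no depth.
- robot.close_job(): hands the job in; it is judged then, once.
Trained networks look in a picture, given as the dict that the camera call returned (one of the last four; its "shot" number tells which), for a name from the list of things; names that differ only in an ending like _2 or _b are one class to them, and where a whole thing is asked for, a point or a joint stands for the part that bears it (a point fixed in the world has none). Each returns a list of dicts, best first, with "confidence" (0 to 1); they miss things now and then, are a little off and sometimes report something else, mostly with a low value. They report only what shows in the picture. A call takes as long as a camera call. They do not tell look-alikes from the thing itself.
- boxes_of(picture, thing): "rect" ([centre column, centre row, width, height] in pixels, round what is visible of it).
- trace(picture, thing): "mask" (420x560 bool, what is visible of it) and "rect" ([centre column, centre row, width, height] in pixels, round what is visible of it).
- spot_point(picture, thing): "xy" ([column, row] in pixels: a listed point, or the origin of a listed thing).
The state is a dict: "clock": time; "joint_pos": joint angles; "qvel": joint speeds; "tau": joint torques, N m; "eef_pos": TCP position; "eef_rot": TCP orientation; "wrist_force": force on the tool from outside, world axes, zero at the start; "ft_torque": the same for the moment, N m; "grip_width": finger opening in m; "grip_force": force on a finger pad.
Only numpy, scipy, OpenCV 4.12 (cv2) and the standard library are available. Lean on these libraries where they do the work, as an engineer would, in place of code of your own. Each camera call takes 0.05 s, during which the arm holds its last target. There are 200 camera calls.

## Working session

There is one attempt and no reset: what is moved stays moved. The work goes in short steps, Python scripts to look and compute and a shell command to move; the robot and the scene stay as the last step left them, time stands still between calls to the robot, and variables do not carry over. Pictures are saved under pics/ and viewed, at most 14 in all, crops included, and the job is handed in when it is done.

```bash
ls; mkdir -p pics
cat > h.py <<'E'
import numpy as np, cv2, json
from plant import robot, snapshot, boxes_of, trace, spot_point
def ray(p,uv):
    R=cv2.Rodrigues(np.array(p["rvec"],float))[0]; t=np.array(p["tvec"],float)
    d=R.T@np.array([(uv[0]-p["cx"])/p["fx"],(uv[1]-p["cy"])/p["fy"],1.]); return -R.T@t,d
def at_z(p,uv,z):
    c,d=ray(p,uv); return c+d*(z-c[2])/d[2]
def proj(p,X):
    R=cv2.Rodrigues(np.array(p["rvec"],float))[0]; q=R@np.array(X,float)+np.array(p["tvec"],float)
    return np.array([p["cx"]+p["fx"]*q[0]/q[2],p["cy"]+p["fy"]*q[1]/q[2]])
def save(p,n,crop=None,s=1):
    im=p["image"][:,:,::-1]
    if crop: im=im[crop[1]:crop[3],crop[0]:crop[2]]
    cv2.imwrite("pics/"+n,cv2.resize(im,None,fx=s,fy=s,interpolation=cv2.INTER_CUBIC))
E
python3 - <<'E'
from h import *
np.set_printoptions(precision=4,suppress=True)
T=snapshot("top");S=snapshot("side")
save(T,"top0.png",s=1.4);save(S,"side0.png",s=1.4)
for nm,p in (("top",T),("side",S)):
    print(nm,ray(p,(280,210)),p["fx"])
    for n,z in [("press",0),("nest",.024),("carriage_handle",.067),("wheel_axis",.141),("knob_centre",.141),("ram_pad",.14),("cassette_base",0),("ring_1",0),("cassette_cap",0),("lamp_edge",.2),("big_jar",0),("small_jar",0),("loupe",0),("red_jar",0),("tin",0)]:
        for r in spot_point(p,n)[:5]: print(n,np.round(r["xy"],1),round(r["confidence"],2),at_z(p,r["xy"],z)[:2])
print(robot.sense())
E
```

```text
pics
top (array([ 0.3561, -0.0345,  1.6569]), array([ 0.096 , -0.0449, -0.9947])) 510.934879488941
press [245.3 153.2] 0.9 [0.7038 0.0045]
nest [249.5 194.8] 0.65 [ 0.5626 -0.0101]
nest [160.3 204.6] 0.42 [0.5305 0.2751]
carriage_handle [251.8 230. ] 0.64 [ 0.4468 -0.0183]
carriage_handle [392.5 204.8] 0.53 [ 0.5264 -0.4605]
wheel_axis [303.2 168.8] 0.72 [ 0.6271 -0.1733]
wheel_axis [128.5 167.4] 0.66 [0.6297 0.3501]
knob_centre [299.9 184.4] 0.57 [ 0.5796 -0.1629]
ram_pad [335.3 148.2] 0.46 [ 0.6908 -0.2713]
ram_pad [245.7 142.1] 0.4 [0.7086 0.0002]
ring_1 [390.4 263.4] 0.8 [ 0.3427 -0.4664]
ring_1 [371.5 233.9] 0.74 [ 0.4382 -0.4071]
ring_1 [343.4 220. ] 0.65 [ 0.4834 -0.3161]
ring_1 [354.7 180.1] 0.5 [ 0.6151 -0.3556]
cassette_cap [161.7 204.5] 0.65 [0.5334 0.2752]
lamp_edge [145.6 232.6] 0.81 [0.4317 0.2815]
lamp_edge [392.7 207.2] 0.56 [ 0.5052 -0.4253]
lamp_edge [350.7 184.8] 0.32 [ 0.5701 -0.305 ]
big_jar [133.  187.9] 0.72 [0.5876 0.3694]
small_jar [385.8 184.7] 0.62 [ 0.6001 -0.4581]
small_jar [245.5 155.5] 0.42 [0.6961 0.0038]
loupe [249.  192.4] 0.65 [ 0.5736 -0.0081]
loup
[... 1074 characters left out ...]
-0.1783]
loupe [186.9 357.6] 0.74 [ 0.5319 -0.4834]
loupe [383.5 175. ] 0.36 [0.6793 0.3907]
loupe [265.4 212.8] 0.15 [0.4314 0.033 ]
red_jar [384.1 174.3] 0.74 [0.6796 0.3948]
tin [287.5 334.9] 0.73 [ 0.7185 -0.2879]
{'clock': 1.6, 'joint_pos': array([ 1.0513,  0.1041,  0.0972,  1.5639, -0.    ,  1.3531]), 'qvel': array([-0.0009,  0.0012, -0.0028,  0.0001, -0.0004,  0.0012]), 'tau': array([  0.0004, -55.6749,  50.3763,   0.0006,  -0.0002,   0.    ]), 'eef_pos': array([0.1783, 0.5729, 0.2313]), 'eef_rot': array([ 0.4723,  3.1059, -0.    ]), 'wrist_force': array([-0.0288, -0.2592,  0.1516]), 'ft_torque': array([-0.003 ,  0.0178,  0.0255]), 'grip_force': 0.0, 'grip_width': 0.08567093704788183}
```

View pics/top0.png

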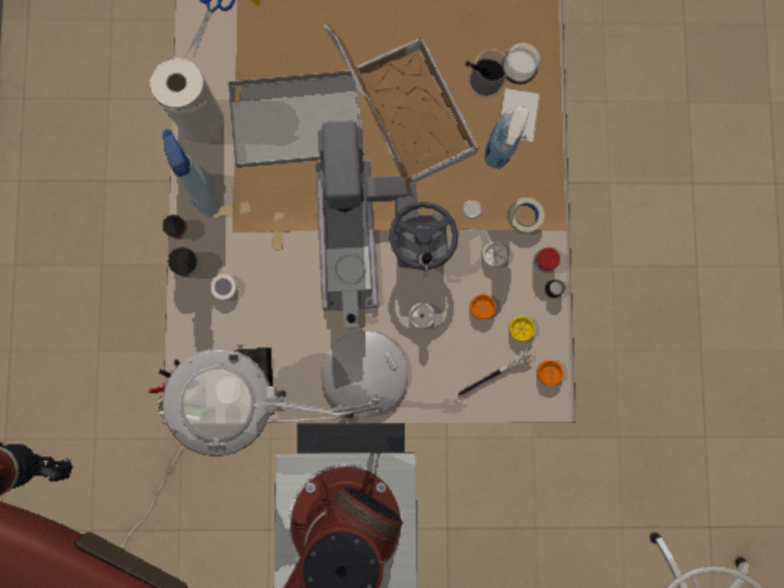

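View pics/side0.png

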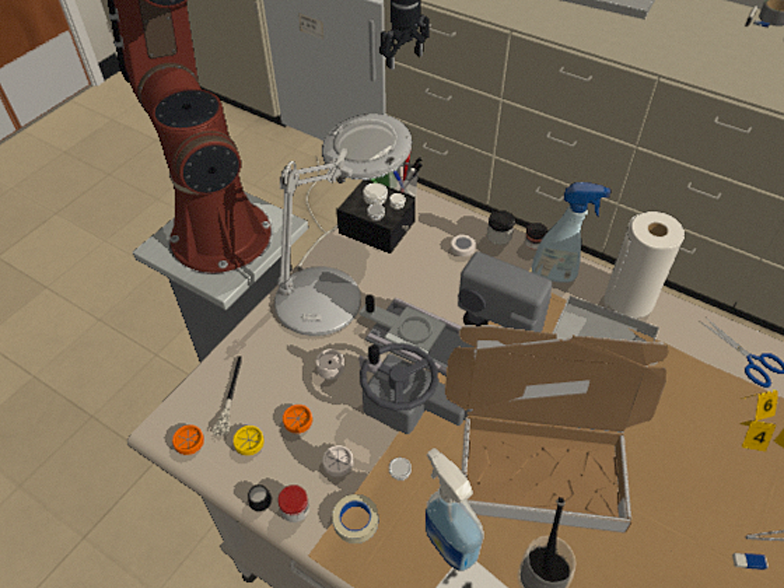

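The top view shows one white ring at (354,181), the base at (301,225), the cap at (160,205), the carriage nest at (250,192) and the wheel knob at (304,184). The orange and yellow rings are look-alikes. I'll refine the poses from both views next.

```bash
cat >> h.py <<'E'
from scipy.optimize import minimize, least_squares
def sil(p,x,y,parts):
    m=np.zeros((420,560),np.uint8); a=np.linspace(0,2*np.pi,40)
    for r,z0,z1 in parts:
        pts=[proj(p,(x+r*np.cos(t),y+r*np.sin(t),z)) for t in a for z in(z0,z1)]
        cv2.fillPoly(m,[np.round(cv2.convexHull(np.array(pts,np.float32))*16).astype(np.int32)],1,shift=4)
    return m>0
SH={"cassette_base":[(.029,0,.03)],"ring_1":[(.023,0,.006),(.029,.006,.022)],"cassette_cap":[(.023,0,.006),(.029,.006,.022)]}
def fit(pics,name,near,z=0,parts=None):
    parts=[(r,a+z,b+z) for r,a,b in (parts or SH[name])]; out=[]
    for p in pics:
        c=None
        for r in trace(p,name):
            e=np.linalg.norm(at_z(p,r["rect"][:2],z+.015)[:2]-near)
            if e<.045 and (c is None or e<c[0]): c=(e,r["mask"],r["confidence"])
        if c is None: out.append(None); continue
        mu=np.argwhere(c[1])[:,::-1].mean(0); xy=np.array(near,float)
        for _ in range(4):
            s=np.argwhere(sil(p,*xy,parts))[:,::-1].mean(0)
            xy=xy+(at_z(p,mu,z+.015)-at_z(p,s,z+.015))[:2]
        s=sil(p,*xy,parts); out.append((xy.round(4),round((s&c[1]).sum()/(s|c[1]).sum(),2),round(c[2],2)))
    return out
def pts_press(v):
    x,y,w,s=v; c,n=np.cos(w),np.sin(w); f=lambda a,b,z:np.array([x+c*a-n*b,y+n*a+c*b,z])
    return {"press":f(0,0,0),"nest":f(s-.14,0,.024),"carriage_handle":f(s-.255,0,.067),"wheel_axis":f(-.08,-.17,.141),"knob_centre":f(-.135,-.17,.141),"ram_pad":f(0,0,.14)}
def R():
    return cv2.Rodrigues(np.array(robot.sense()["eef_rot"],float))[0]
def go(x,y,z,yaw=None):
    """delta to a world TCP target in tool cm; yaw = world angle of finger line in deg"""
    s=robot.sense(); r=R(); d=r.T@(np.array([x,y,z])-s["eef_pos"])*100
    a=0
    if yaw is not None:
        cur=np.degrees(np.arctan2(r[1,1],r[0,1])); a=-((yaw-cur+90)%180-90)
    print("tool cm",d.round(2),"turn",round(a,1))
def st():
    s=robot.sense(); r=R(); print(round(s["clock"],1),"tcp",s["eef_pos"].round(4),"yaw",np.degrees(np.arctan2(r[1,1],r[0,1])).round(1),"tilt",r[2,2].round(4),"F",s["wrist_force"].round(1),"w",round(s["grip_width"],4),"g",round(s["grip_force"],1))
E
python3 - <<'E'
from h import *
np.set_printoptions(precision=4,suppress=True)
T=snapshot("top");S=snapshot("side");P=[T,S]
for n,q in [("cassette_base",(.465,-.176)),("ring_1",(.61,-.352)),("cassette_cap",(.534,.276))]: print(n,fit(P,n,q))
print("handle",)
obs=[]
v0=np.array([.707,.003,.08,.01])
for p in P:
    for n,X in pts_press(v0).items():
        for r in spot_point(p,n):
            if np.linalg.norm(r["xy"]-proj(p,X))<12: obs.append((p,n,np.array(r["xy"])));break
res=lambda v:np.concatenate([proj(p,pts_press(v)[n])-u for p,n,u in obs])
for k in ([T],[S],P):
    o=[i for i in range(len(obs)) if any(obs[i][0] is q for q in k)]
    f=lambda v:np.concatenate([proj(obs[i][0],pts_press(v)[obs[i][1]])-obs[i][2] for i in o])
    L=least_squares(f,v0,loss="soft_l1",x_scale=[.01,.01,.05,.01]);print(L.x,L.cost)
v=L.x
for (p,n,u),e in zip(obs,res(v).reshape(-1,2)): print(n,e.round(1))
im=T["image"].copy()
big=cv2.resize(im[120:250,200:400],None,fx=4,fy=4,interpolation=cv2.INTER_CUBIC)
for n,X in pts_press(v).items():
    u=(proj(T,X)-[200,120])*4; cv2.circle(big,tuple(int(i) for i in u),3,(255,0,0),-1)
c=pts_press(v)["nest"]
for q,r,z in ((c,.036,.032),(c,.031,.032),(pts_press(v)["wheel_axis"],.076,.115)):
    pl=np.array([(proj(T,(q[0]+r*np.cos(t),q[1]+r*np.sin(t),z))-[200,120])*4 for t in np.linspace(0,6.3,60)],np.int32); cv2.polylines(big,[pl],True,(0,255,0),1)
cv2.imwrite("pics/press1.png",big[:,:,::-1])
b2=cv2.resize(S["image"][110:200,230:340],None,fx=5,fy=5,interpolation=cv2.INTER_CUBIC);cv2.imwrite("pics/org.png",b2[:,:,::-1])
go(.5,.4,.3)
E
```

```text
cassette_base [(array([ 0.4651, -0.1751]), np.float64(0.86), 0.62), (array([ 0.465 , -0.1731]), np.float64(0.86), 0.93)]
ring_1 [(array([ 0.6078, -0.3448]), np.float64(0.79), 0.73), (array([ 0.6078, -0.3464]), np.float64(0.9), 0.94)]
cassette_cap [(array([0.5338, 0.2805]), np.float64(0.79), 0.49), (array([0.5324, 0.2823]), np.float64(0.86), 0.48)]
handle
[0.7013 0.0037 0.0917 0.0048] 6.192733596518777
[0.7077 0.0009 0.0696 0.0091] 4.184779475653269
[0.7049 0.002  0.0791 0.0032] 14.379718355671073
press [-0.6 -3.7]
nest [ 0.6 -0.7]
carriage_handle [-0.5 -0.5]
wheel_axis [-0.1 -0.3]
knob_centre [4.3 0.2]
ram_pad [ 0.3 -1. ]
press [-1.2 -0.3]
carriage_handle [-2.8 -0.4]
wheel_axis [ 2.7 -0.3]
knob_centre [-2.4 -1.1]
ram_pad [-0.1 -0.7]
tool cm [-35.85  -6.95  -6.87] turn 0
```

View pics/press1.png

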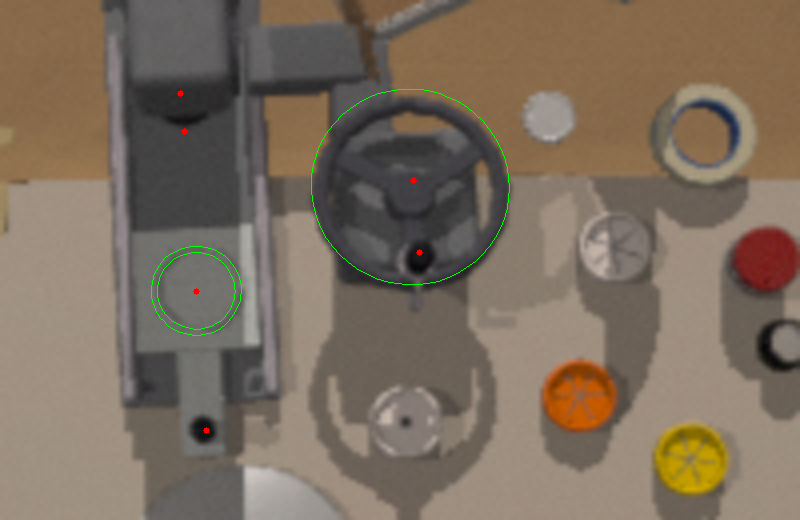

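View pics/org.png

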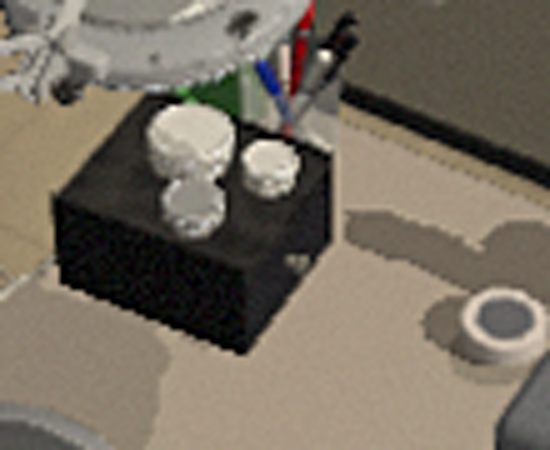

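The nest overlay sits on the pocket to within about 2 mm. The organizer only holds closed white jars, so there is one ring. I'll start by going round the lamp to the base.

```bash
H="python3 -m handwheel"
python3 -m handwheel '[[-3.7,1.15,-1,0],[-3.7,1.15,-1,0],[-3.7,1.15,-1,0],[-3.7,1.15,-1,0],[-3.7,1.15,-1,0]]' 0 40
python3 -m handwheel '[[-3.7,1.15,-1,0],[-3.7,1.15,-1,0],[-2.14,-3.52,0,0],[-2.14,-3.52,0,0],[-2.14,-3.52,0,0]]'
python3 -m handwheel '[[-2.14,-3.52,0,0],[-2.14,-3.52,0,0],[-2.14,-3.52,0,0],[-2.14,-3.52,0,0],[-2.14,-3.52,0,0]]'
python3 -m handwheel '[[-0.7,-3.78,0,0],[-0.7,-3.78,0,0],[-0.7,-3.78,0,0],[-0.7,-3.78,0,0],[-0.7,-3.78,0,0]]'
python3 -m handwheel '[[-0.7,-3.78,0,0],[-0.7,-3.78,0,0],[-0.7,-3.78,0,0],[-0.7,-3.78,0,0],[-0.7,-3.78,0,0]]'
python3 - <<'E'
from h import *
st(); go(.465,-.174,.01,94.5)
E
```

```text
clock: 3.02
eef_pos: [0.3738, 0.5725, 0.2819]
eef_rot: [0.472, 3.106, 0.001]
wrist_force: [-0.4, 1.0, -0.2]
grip_width: 0.0852
grip_force: 0.0
clock: 3.43
eef_pos: [0.4778, 0.4525, 0.2968]
eef_rot: [-0.472, -3.103, 0.004]
wrist_force: [0.7, -0.7, 1.2]
grip_width: 0.0853
grip_force: 0.0
clock: 3.85
eef_pos: [0.5254, 0.2514, 0.3006]
eef_rot: [0.472, 3.106, 0.0]
wrist_force: [0.1, -0.3, 0.6]
grip_width: 0.0853
grip_force: 0.0
clock: 4.27
eef_pos: [0.5021, 0.0608, 0.3006]
eef_rot: [0.472, 3.105, 0.0]
wrist_force: [0.3, -0.7, -0.5]
grip_width: 0.0854
grip_force: 0.0
clock: 4.68
eef_pos: [0.4793, -0.1302, 0.3007]
eef_rot: [0.472, 3.105, -0.0]
wrist_force: [0.7, -0.1, -0.2]
grip_width: 0.0854
grip_force: 0.0
4.7 tcp [ 0.4793 -0.1302  0.3007] yaw 72.7 tilt -1.0 F [ 0.7 -0.1 -0.2] w 0.0854 g 0.0
tool cm [ 0.08 -4.61 29.07] turn -21.8
```

```bash
python3 -m handwheel '[[0,-2.3,3,0],[0.1,-2.3,3,0],[0,0,3.8,-7.1],[0,0,3.8,-7.1],[0,0,3.8,-7.1]]'
python3 -m handwheel '[[0,0,3,0],[0,0,2,0],[0,0,1.5,0],[0,0,0,0]]'
python3 - <<'E'
from h import *
st(); go(.465,-.174,.01,94.5)
T=snapshot("top");S=snapshot("side")
print(fit([T,S],"cassette_base",(.465,-.174)))
# nest by fitting dark/bright ring edges: Hough-free template: gradient along two projected circles
v=[.7049,.002,.0791,.0032]; c=pts_press(v)["nest"]
for p in (T,S):
    g=cv2.GaussianBlur(cv2.cvtColor(p["image"],cv2.COLOR_RGB2GRAY).astype(np.float32),(0,0),.7)
    G=np.hypot(cv2.Sobel(g,cv2.CV_32F,1,0),cv2.Sobel(g,cv2.CV_32F,0,1)); a=np.linspace(0,2*np.pi,120)
    best=[]
    for dx in np.arange(-.012,.0121,.001):
        for dy in np.arange(-.008,.0081,.001):
            s=0
            for r in (.036,.031):
                uv=np.array([proj(p,(c[0]+dx+r*np.cos(t),c[1]+dy+r*np.sin(t),.032)) for t in a],np.float32)
                s+=cv2.remap(G,uv[:,0],uv[:,1],cv2.INTER_LINEAR).mean()
            best.append((s,c[0]+dx,c[1]+dy))
    print(np.round(sorted(best)[-4:],4).tolist())
E
```

```text
clock: 5.1
eef_pos: [0.465, -0.1727, 0.125]
eef_rot: [-0.117, 3.139, -0.001]
wrist_force: [0.8, -0.5, -0.0]
grip_width: 0.0854
grip_force: 0.0
clock: 5.43
eef_pos: [0.4633, -0.1707, 0.058]
eef_rot: [0.11, -3.136, -0.005]
wrist_force: [0.3, 0.8, -0.3]
grip_width: 0.0853
grip_force: 0.0
5.4 tcp [ 0.4633 -0.1707  0.058 ] yaw 94.0 tilt -1.0 F [ 0.3  0.8 -0.3] w 0.0853 g 0.0
tool cm [-0.17 -0.35  4.8 ] turn -0.5
[None, (array([ 0.4669, -0.1728]), np.float64(0.82), 0.59)]
[[115.6488, 0.5735, -0.0168], [116.3172, 0.5725, -0.0168], [116.5391, 0.5705, -0.0168], [116.7731, 0.5715, -0.0168]]
[[166.8663, 0.5745, -0.0168], [167.3468, 0.5775, -0.0168], [167.6686, 0.5755, -0.0168], [167.9094, 0.5765, -0.0168]]
```

```bash
python3 -m handwheel '[[-0.2,-0.3,2,0],[0,0,1.8,0],[0,0,1,0],[0,0,0,0]]'
python3 -m handwheel '[[0,0,0,0],[0,0,0,0],[0,0,0,0],[0,0,0,0],[0,0,0,0]]' 0.9 40
python3 -m handwheel '[[0,0,0,0],[0,0,0,0],[0,0,0,0]]'
python3 - <<'E'
from h import *
st()
E
```

```text
clock: 5.97
eef_pos: [0.4667, -0.1744, 0.0123]
eef_rot: [0.11, -3.138, -0.002]
wrist_force: [0.0, 0.3, -0.2]
grip_width: 0.0853
grip_force: 0.0
clock: 6.38
eef_pos: [0.4683, -0.1753, 0.0154]
eef_rot: [-0.11, 3.138, -0.002]
wrist_force: [-2.2, 2.1, 7.0]
grip_width: 0.0566
grip_force: 41.2
clock: 6.63
eef_pos: [0.4683, -0.1753, 0.0154]
eef_rot: [-0.11, 3.138, -0.002]
wrist_force: [-2.0, 2.1, 8.4]
grip_width: 0.0565
grip_force: 41.2
6.6 tcp [ 0.4683 -0.1753  0.0154] yaw 94.0 tilt -1.0 F [-2.   2.1  8.4] w 0.0565 g 41.2
```

```bash
python3 -m handwheel '[[0,0,-3,0],[0,0,-4,0],[0,0,-3,0],[0,0,0,0],[0,0,0,0]]'
python3 - <<'E'
from h import *
st()
T=snapshot("top");S=snapshot("side")
for p,n in((T,"t"),(S,"s")):
    for z in(.067,.045):print(n,"handle",[ (at_z(p,r["rect"][:2],z)[:2].round(4),r["rect"],round(r["confidence"],2)) for r in boxes_of(p,"carriage_handle")[:2]])
    u=proj(p,(.45,-.018,.06)).astype(int); g=p["image"].max(2)[u[1]-12:u[1]+13,u[0]-12:u[0]+13]
    nn,l,stt,ce=cv2.connectedComponentsWithStats((g<55).astype(np.uint8))
    for i in range(1,nn):
        if stt[i,4]>8: print("blob",stt[i],at_z(p,ce[i]+u-12,.055)[:2].round(4),at_z(p,ce[i]+u-12,.067)[:2].round(4))
    u=proj(p,(.57,-.009,.03)).astype(int)
    globals()[n]=cv2.resize(p["image"][u[1]-25:u[1]+45,u[0]-40:u[0]+40],None,fx=5,fy=5,interpolation=cv2.INTER_CUBIC); print(n,u)
cv2.imwrite("pics/nest2.png",np.hstack([t,s])[:,:,::-1])
E
```

```text
clock: 7.05
eef_pos: [0.469, -0.1761, 0.1163]
eef_rot: [-0.11, 3.136, -0.005]
wrist_force: [-0.8, 0.0, -1.1]
grip_width: 0.0563
grip_force: 43.4
7.0 tcp [ 0.469  -0.1761  0.1163] yaw 94.0 tilt -1.0 F [-0.8  0.  -1.1] w 0.0563 g 43.4
t handle [(array([ 0.525 , -0.0077]), [248.5, 205.0, 27.4, 59.2], 0.9)]
t handle [(array([ 0.5274, -0.0074]), [248.5, 205.0, 27.4, 59.2], 0.9)]
blob [ 9  7  6  6 27] [ 0.4573 -0.014 ] [ 0.4565 -0.0141]
t [249 192]
s handle [(array([ 0.5643, -0.045 ]), [287.4, 234.2, 61.3, 43.3], 0.7)]
s handle [(array([ 0.5554, -0.0308]), [287.4, 234.2, 61.3, 43.3], 0.7)]
blob [13 10  6 12 64] [ 0.4617 -0.0185] [ 0.4675 -0.0264]
s [295 234]
```

View pics/nest2.png

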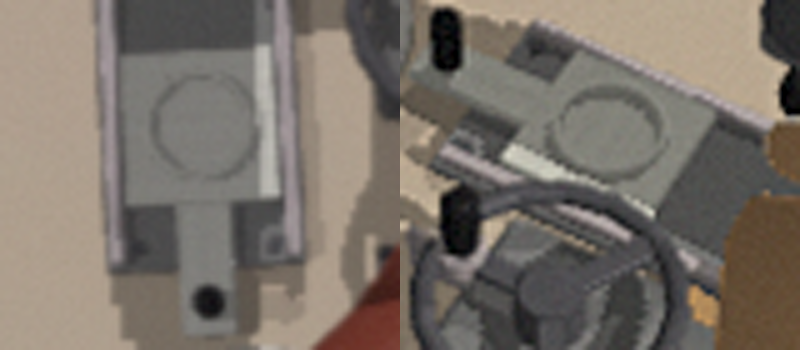

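Both crops show the nest and handle clearly. The nest rim centre is at top (249.8,192.2) and side (296.0,235.0). The handle top is at top (250.2,226.8) and side (263.6,211.4).

Run:
```python
from h import *
T=snapshot("top");S=snapshot("side")
print("nest",at_z(T,(249.8,192.2),.032),at_z(S,(296,235),.032))
print("handle",at_z(T,(250.2,226.8),.067),at_z(S,(263.6,211.6),.067),at_z(S,(263.8,221.5),.022))
print("knob",at_z(S,(267,247.6),.163),at_z(S,(266.6,259.2),.117))
go(.571,-.0095,.12,94.5)
```

```text
nest [ 0.57003106 -0.01116242  0.032     ] [ 0.57381611 -0.01102717  0.032     ]
handle [ 0.45680581 -0.01325062  0.067     ] [ 0.45658355 -0.01091989  0.067     ] [ 0.45750562 -0.01369025  0.022     ]
knob [ 0.58095113 -0.17356673  0.163     ] [ 0.58217194 -0.17951759  0.117     ]
tool cm [-11.53  15.75  -0.74] turn -0.5
```

Run:
```python
from h import *
T=snapshot("top")
im=cv2.cvtColor(T["image"],cv2.COLOR_RGB2GRAY)
P0=lambda a,b,z=.032:at_z(T,((a+.5)/5-.5+209,(b+.5)/5-.5+167),z)
for A,B in (((122,55),(128,205)),((273,47),(281,195)),((176,205),(183,333)),((235,203),(237,333)),((97,0),(112,262))):
    d=P0(*A)-P0(*B); print(d[1]/d[0])
b=cv2.resize(im[120:225,215:290],None,fx=5,fy=5,interpolation=cv2.INTER_CUBIC)
l=cv2.createLineSegmentDetector().detect(b)[0][:,0]
for x0,y0,x1,y1 in l:
    if np.hypot(x1-x0,y1-y0)>80 and abs(x1-x0)<abs(y1-y0)*.3:
        f=lambda x,y:at_z(T,((x+.5)/5-.5+215,(y+.5)/5-.5+120),.032)
        d=f(x1,y1)-f(x0,y0);print(f(x0,y0)[:2].round(4),f(x1,y1)[:2].round(4),round(d[1]/d[0],4))
```

```text
0.04618942411898352
0.05371945484638019
0.058777153172292006
0.01720404694194379
0.06414337996670146
[ 0.5289 -0.0572] [ 0.6219 -0.0517] 0.0593
[0.5311 0.0458] [0.6935 0.0504] 0.0281
[0.7009 0.0529] [0.7636 0.0543] 0.0214
[ 0.492  -0.0714] [ 0.5847 -0.0663] 0.0548
[0.5697 0.0586] [0.6355 0.062 ] 0.0515
[0.7248 0.0607] [0.6722 0.0607] -0.0009
[ 0.6138 -0.0588] [ 0.562 -0.059] 0.0021
[ 0.5523 -0.0746] [ 0.5009 -0.0751] 0.0109
```

```bash
python3 -m handwheel '[[-2.37,3.15,0,0],[-2.37,3.15,0,0],[-2.37,3.15,0,0],[-2.37,3.15,0,0],[-2.37,3.15,0,0]]'
python3 -m handwheel '[[0,0,3,0],[0,0,2.5,0],[0,0,0,0],[0,0,0,0]]'
python3 - <<'E'
from h import *
st(); go(.574,-.0095,.05,94.5)
T=snapshot("top");S=snapshot("side")
z=robot.sense()["eef_pos"][2]-.0154
print(z,fit([T,S],"cassette_base",(.571,-.0095),z))
u=proj(S,(.57,-.009,.03)).astype(int)
save(S,"base3.png",(u[0]-50,u[1]-45,u[0]+50,u[1]+35),6)
E
```

```text
clock: 7.92
eef_pos: [0.5753, -0.0077, 0.1132]
eef_rot: [0.11, -3.14, -0.0]
wrist_force: [-0.5, -0.7, -0.8]
grip_width: 0.0564
grip_force: 43.4
clock: 8.25
eef_pos: [0.5732, -0.0091, 0.0571]
eef_rot: [0.11, -3.136, -0.002]
wrist_force: [0.4, 0.1, -0.6]
grip_width: 0.0564
grip_force: 43.4
8.2 tcp [ 0.5732 -0.0091  0.0571] yaw 94.0 tilt -1.0 F [ 0.4  0.1 -0.6] w 0.0564 g 43.4
tool cm [-0.08 -0.05  0.71] turn -0.5
0.0445410730976078 [None, (array([ 0.5859, -0.009 ]), np.float64(0.32), 0.55)]
```

View pics/base3.png

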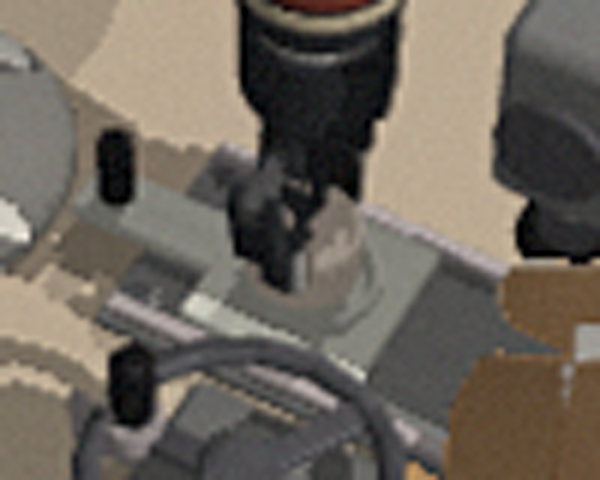

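The base hangs over the nest pocket, with its bottom centre near (300,290) in the crop and the nest around (305,285). I'll lower it by feel.

```bash
python3 -m handwheel '[[-0.1,-0.05,0.6,0],[0,0,0.3,0],[0,0,0.2,0],[0,0,0,0]]'
python3 -m handwheel '[[0,0,0.2,0],[0,0,0.2,0],[0,0,0.2,0],[0,0,0,0],[0,0,0,0]]'
python3 - <<'E'
from h import *
st()
E
```

```text
clock: 8.78
eef_pos: [0.5758, -0.0101, 0.0476]
eef_rot: [-0.11, 3.139, -0.0]
wrist_force: [0.4, -0.5, -0.1]
grip_width: 0.0567
grip_force: 43.5
clock: 9.2
eef_pos: [0.5799, -0.0099, 0.047]
eef_rot: [-0.111, 3.13, -0.001]
wrist_force: [-0.8, 7.0, 30.3]
grip_width: 0.0562
grip_force: 46.0
9.2 tcp [ 0.5799 -0.0099  0.047 ] yaw 94.1 tilt -1.0 F [-0.8  7.  30.3] w 0.0562 g 46.0
```

```bash
f(){ grep -E 'eef_pos|wrist' | tr '\n' ' '; echo; }
python3 -m handwheel '[[0,0,-0.4,0],[0,0,0,0],[0,0,0,0]]' | f
python3 -m handwheel '[[-0.2,0,0,0],[0,0,0,0],[0,0,0,0]]' | f
python3 -m handwheel '[[0,0.2,0,0],[0,0,0,0],[0,0,0,0]]' | f
python3 -m handwheel '[[0.2,0,0,0],[0,0,0,0],[0,0,0,0]]' | f
python3 -m handwheel '[[0.2,0,0,0],[0,0,0,0],[0,0,0,0]]' | f
python3 -m handwheel '[[0,-0.2,0,0],[0,0,0,0],[0,0,0,0]]' | f
python3 -m handwheel '[[0,-0.2,0,0],[0,0,0,0],[0,0,0,0]]' | f
```

```text
eef_pos: [0.577, -0.0101, 0.0473] wrist_force: [-0.5, 2.6, 14.8] 
eef_pos: [0.5791, -0.01, 0.0473] wrist_force: [-0.8, 2.6, 14.1] 
eef_pos: [0.579, -0.0091, 0.0471] wrist_force: [0.4, -2.6, 14.2] 
eef_pos: [0.5772, -0.0092, 0.0472] wrist_force: [1.3, -3.4, 11.6] 
eef_pos: [0.5752, -0.0093, 0.0472] wrist_force: [1.6, -3.2, 11.6] 
eef_pos: [0.5752, -0.0097, 0.0472] wrist_force: [-0.6, 4.1, 14.1] 
eef_pos: [0.5753, -0.011, 0.0473] wrist_force: [-0.5, 8.1, 14.9]
```

```bash
python3 -m handwheel '[[0,0,-2.5,0],[0,0,-2.5,0],[0,0,0,0],[0,0,0,0]]'|tail -5
python3 - <<'E'
from h import *
st()
T=snapshot("top");S=snapshot("side")
a=cv2.resize(S["image"][195:265,240:340],None,fx=5,fy=5,interpolation=cv2.INTER_CUBIC)
b=cv2.resize(T["image"][165:235,215:275],None,fx=5,fy=5,interpolation=cv2.INTER_CUBIC)
cv2.imwrite("pics/n4.png",np.hstack([a,b])[:,:,::-1])
z=robot.sense()["eef_pos"]
for p,n in((T,"t"),(S,"s")):
    print([(np.round(r["xy"],1),at_z(p,r["xy"],.024)[:2].round(4),round(r["confidence"],2)) for r in spot_point(p,"nest")[:2]])
    print(fit([p],"cassette_base",z[:2],z[2]-.0154))
E
```

```text
eef_pos: [0.5745, -0.0124, 0.0962]
eef_rot: [-0.11, 3.138, -0.001]
wrist_force: [-0.1, -0.7, -1.7]
grip_width: 0.0565
grip_force: 43.6
11.3 tcp [ 0.5745 -0.0124  0.0962] yaw 94.0 tilt -1.0 F [-0.1 -0.7 -1.7] w 0.0565 g 43.6
[]
[None]
[(array([293.8, 238.2]), array([ 0.5715, -0.0197]), 0.89)]
[(array([ 0.5834, -0.0113]), np.float64(0.42), 0.72)]
```

View pics/n4.png

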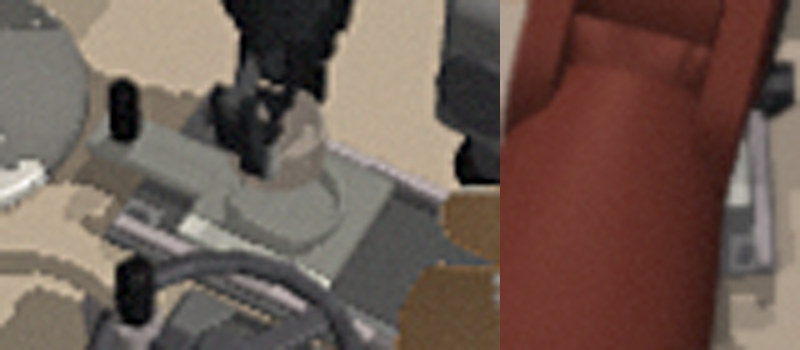

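Side crop: the nest rim spans columns 227–345, so its centre is near (286,208). The base's right edge is at column 325, which puts the base a few mm to the image left of the nest. I'll compute the correction.

Run:
```python
from h import *
S=snapshot("side")
px=lambda a,b:((a+.5)/5-.5+240,(b+.5)/5-.5+195)
cr=lambda u:(np.array(u)-[240,195]+.5)*5-.5
print("nest",at_z(S,px(286,208),.032),"handle",at_z(S,px(123,83),.067))
t=robot.sense()["eef_pos"]
def ext(x,y,r,z):
    q=np.array([cr(proj(S,(x+r*np.cos(a),y+r*np.sin(a),z))) for a in np.linspace(0,6.28,90)]);return q.min(0).round(),q.max(0).round()
for x,y in((t[0],t[1]),(t[0]-.0025,t[1])): print("base",ext(x,y,.029,.0808),ext(x,y,.029,.1108))
for x,y in((.572,-.0095),(.575,-.0095),(.572,-.006)): print("nest",(x,y),ext(x,y,.036,.032),ext(x,y,.036,.024),ext(x,y,.031,.032))
# colours along row to find the base's edges
g=S["image"]
for r in (222,226,229,232): print(r,g[r,282:312].mean(1).astype(int).tolist())
for c in (290,294,298,302): print(c,g[210:248,c].mean(1).astype(int).tolist())
```

```text
nest [ 0.57823996 -0.01359182  0.032     ] handle [ 0.45724201 -0.00861186  0.067     ]
base (array([233., 115.]), array([331., 192.])) (array([233.,  83.]), array([332., 160.]))
base (array([229., 113.]), array([327., 190.])) (array([229.,  81.]), array([329., 158.]))
nest (0.572, -0.0095) (array([221., 152.]), array([340., 247.])) (array([221., 160.]), array([340., 255.])) (array([230., 159.]), array([332., 240.]))
nest (0.575, -0.0095) (array([226., 154.]), array([344., 249.])) (array([226., 162.]), array([344., 257.])) (array([234., 161.]), array([336., 243.]))
nest (0.572, -0.006) (array([225., 149.]), array([343., 243.])) (array([225., 157.]), array([343., 251.])) (array([233., 155.]), array([335., 236.]))
222 [76, 20, 19, 19, 25, 22, 22, 25, 40, 36, 35, 27, 31, 71, 109, 114, 110, 115, 141, 149, 139, 126, 135, 154, 168, 169, 167, 167, 168, 167]
226 [130, 132, 130, 117, 103, 85, 8, 11, 28, 35, 41, 70, 116, 126, 114, 131, 136, 128, 115, 108, 101, 101, 111, 128, 122, 118, 118, 121, 152, 168]
229 [125, 123, 131, 130, 120, 101, 63, 24, 8, 12, 35, 80, 112, 89, 113, 108, 106, 107, 108
[... 228 characters left out ...]
, 49, 29, 35, 31, 39, 41, 43, 40, 40, 33, 39, 32, 28, 19, 16, 8, 97, 109, 119, 127, 129, 129, 129, 128, 131, 103, 98, 100, 93, 90, 162, 125, 79, 77]
294 [31, 34, 117, 70, 16, 26, 25, 23, 22, 28, 28, 28, 31, 53, 101, 111, 116, 110, 110, 112, 114, 113, 108, 119, 126, 130, 127, 129, 132, 132, 134, 118, 98, 99, 95, 147, 126, 86]
298 [19, 21, 15, 36, 47, 54, 92, 112, 111, 111, 114, 107, 110, 117, 141, 145, 136, 114, 103, 106, 109, 107, 108, 129, 132, 130, 128, 129, 128, 128, 130, 131, 130, 117, 102, 98, 106, 111]
302 [21, 12, 16, 2, 61, 103, 107, 109, 104, 109, 103, 129, 139, 145, 139, 108, 101, 106, 104, 105, 100, 126, 130, 130, 126, 129, 128, 129, 133, 130, 129, 128, 118, 97, 99, 128, 134, 132]
```

```bash
f(){ grep -E 'eef_pos|wrist' | tr '\n' ' '; echo; }
python3 -m handwheel '[[-1,0.43,2.5,0],[0,0,2.0,0],[0,0,0.4,0],[0,0,0,0],[0,0,0,0]]' | f
python3 -m handwheel '[[0,0,0.1,0],[0,0,0.1,0],[0,0,0,0]]' | f
python3 -m handwheel '[[0.2,0,0,0],[0.2,0,0,0],[0,0,0,0]]' | f
python3 -m handwheel '[[0.2,0,0,0],[0.2,0,0,0],[0,0,0,0]]' | f
python3 -m handwheel '[[0.2,0,0,0],[0.2,0,0,0],[0,0,0,0]]' | f
python3 -m handwheel '[[0.2,0,0,0],[0.2,0,0,0],[0,0,0,0]]' | f
```

```text
eef_pos: [0.5831, -0.0067, 0.046] wrist_force: [-0.2, 0.3, 0.1] 
eef_pos: [0.5839, -0.0071, 0.0455] wrist_force: [-2.1, 3.8, 5.7] 
eef_pos: [0.5801, -0.0074, 0.0456] wrist_force: [1.2, 3.9, 6.7] 
eef_pos: [0.5761, -0.0076, 0.0455] wrist_force: [0.4, 4.9, 6.4] 
eef_pos: [0.5725, -0.008, 0.0457] wrist_force: [2.3, 3.2, 5.7] 
eef_pos: [0.5694, -0.0083, 0.046] wrist_force: [5.2, 3.7, 3.9]
```

```bash
f(){ grep -E 'eef_pos|wrist' | tr '\n' ' '; echo; }
python3 -m handwheel '[[-0.3,0.1,0,0],[0,0,0,0],[0,0,0,0]]' | f
python3 -m handwheel '[[0,0.15,0,0],[0,0,0,0],[0,0,0,0]]' | f
python3 -m handwheel '[[0,0.15,0,0],[0,0,0,0],[0,0,0,0]]' | f
python3 -m handwheel '[[0,0.15,0,0],[0,0,0,0],[0,0,0,0]]' | f
python3 -m handwheel '[[0,0.15,0,0],[0,0,0,0],[0,0,0,0]]' | f
```

```text
eef_pos: [0.5711, -0.0076, 0.0454] wrist_force: [1.4, -0.8, 7.9] 
eef_pos: [0.57, -0.0057, 0.0441] wrist_force: [0.8, -0.6, 1.6] 
eef_pos: [0.5697, -0.0039, 0.0439] wrist_force: [1.2, 0.5, -1.3] 
eef_pos: [0.5698, -0.0025, 0.0442] wrist_force: [-0.4, -1.3, -1.2] 
eef_pos: [0.5699, -0.0022, 0.0444] wrist_force: [-0.9, -6.7, -1.5]
```

```bash
f(){ grep -E 'eef_pos|wrist' | tr '\n' ' '; echo; }
python3 -m handwheel '[[0,-0.25,0,0],[0,0,0.15,0],[0,0,0.15,0],[0,0,0,0]]' | f
python3 -m handwheel '[[0,0,0.15,0],[0,0,0.1,0],[0,0,0,0],[0,0,0,0]]' | f
python3 - <<'E'
from h import *
st()
E
```

```text
eef_pos: [0.5701, -0.0033, 0.0411] wrist_force: [-0.4, 0.5, -1.2] 
eef_pos: [0.5712, -0.0034, 0.0397] wrist_force: [1.9, 1.0, 5.2] 
15.2 tcp [ 0.5712 -0.0034  0.0397] yaw 94.0 tilt -1.0 F [1.9 1.  5.2] w 0.0564 g 45.0
```

```bash
f(){ grep -E 'eef_pos|wrist|width' | tr '\n' ' '; echo; }
python3 -m handwheel '[[0,0,0,0],[0,0,0,0],[0,0,0,0],[0,0,0,0],[0,0,0,0]]' 0 40 | f
python3 -m handwheel '[[0,0,-3,0],[0,0,-4,0],[0,0,-4,0],[0,0,-4,0],[0,0,-2,0]]' | f
python3 -m handwheel '[[0,-4,0,0],[0,-4,0,0],[0,-4,0,0],[0,-4,0,0],[0,-4,0,0]]' | f
python3 - <<'E'
from h import *
st(); T=snapshot("top");S=snapshot("side")
print("base",fit([T,S],"cassette_base",(.571,-.006),.024))
print("ring",fit([T,S],"ring_1",(.608,-.345)))
print("cap",fit([T,S],"cassette_cap",(.533,.281)))
a=cv2.resize(S["image"][195:265,240:340],None,fx=5,fy=5,interpolation=cv2.INTER_CUBIC)
b=cv2.resize(T["image"][165:235,215:275],None,fx=5,fy=5,interpolation=cv2.INTER_CUBIC)
cv2.imwrite("pics/n5.png",np.hstack([a,b])[:,:,::-1])
go(.608,-.345,.15,94.5)
E
```

```text
eef_pos: [0.5699, -0.0035, 0.0386] wrist_force: [-0.2, 0.2, 0.5] grip_width: 0.0854 
eef_pos: [0.5714, -0.0038, 0.2143] wrist_force: [1.2, -0.0, 0.8] grip_width: 0.0854 
eef_pos: [0.584, -0.2049, 0.2089] wrist_force: [0.5, 0.1, 0.2] grip_width: 0.0856 
16.5 tcp [ 0.584  -0.2049  0.2089] yaw 94.0 tilt -1.0 F [0.5 0.1 0.2] w 0.0856 g 0.0
base [(array([ 0.5683, -0.0064]), np.float64(0.89), 0.69), (array([ 0.5652, -0.0026]), np.float64(0.92), 0.68)]
ring [(array([ 0.6026, -0.3568]), np.float64(0.45), 0.63), (array([ 0.6084, -0.3447]), np.float64(0.87), 0.8)]
cap [(array([0.5317, 0.2806]), np.float64(0.78), 0.76), (array([0.5331, 0.2829]), np.float64(0.96), 0.48)]
tool cm [ -1.34 -14.46   5.91] turn -0.4
```

View pics/n5.png

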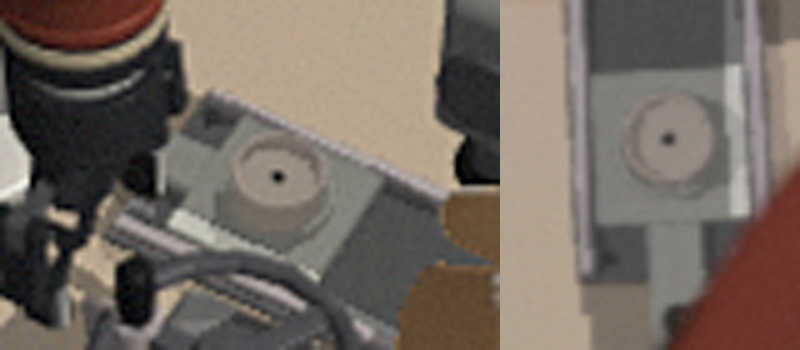

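The base sits flat and upright in the nest, with its outlet at side (278,177) and top (668,138). On to the ring.

```bash
f(){ grep -E 'eef_pos|wrist|width' | tr '\n' ' '; echo; }
python3 -m handwheel '[[-0.35,-3.6,1.4,0],[-0.35,-3.6,1.4,0],[-0.35,-3.6,1.4,0],[-0.3,-3.6,1.4,0],[0,0,3,0]]' | f
python3 -m handwheel '[[0,0,3,0],[0,0,3,0],[0,0,0,0],[0,0,0,0]]' | f
python3 - <<'E'
from h import *
st();S=snapshot("side");T=snapshot("top")
print("ring",fit([T,S],"ring_1",(.608,-.345)));go(.608,-.3455,.009,94.5)
E
```

```text
eef_pos: [0.6095, -0.3518, 0.1248] wrist_force: [0.8, -0.2, 0.5] grip_width: 0.0855 
eef_pos: [0.607, -0.3438, 0.0617] wrist_force: [-0.2, -0.5, 0.7] grip_width: 0.0855 
17.6 tcp [ 0.607  -0.3438  0.0617] yaw 94.1 tilt -1.0 F [-0.2 -0.5  0.7] w 0.0855 g 0.0
ring [None, (array([ 0.6114, -0.3447]), np.float64(0.79), 0.89)]
tool cm [0.13 0.11 5.72] turn -0.5
```

```bash
f(){ grep -E 'eef_pos|wrist|width|grip_f' | tr '\n' ' '; echo; }
python3 -m handwheel '[[-0.1,-0.1,2,0],[0,0,2,0],[0,0,1.3,0],[0,0,0,0]]' | f
python3 -m handwheel '[[0,0,0,0],[0,0,0,0],[0,0,0,0],[0,0,0,0],[0,0,0,0]]' 0.9 40 | f
python3 -m handwheel '[[0,0,0,0],[0,0,0,0],[0,0,0,0]]' | f
python3 -m handwheel '[[0,0,-3,0],[0,0,-4,0],[0,0,-4,0],[0,0,-2,0],[0,0,0,0]]' | f
python3 - <<'E'
from h import *
st();S=snapshot("side");T=snapshot("top");p=robot.sense()["eef_pos"]
print("ring",fit([T,S],"ring_1",p[:2],p[2]-.011))
save(S,"ring6.png",(200,230,300,310),6)
E
```

```text
eef_pos: [0.6077, -0.3456, 0.0077] wrist_force: [-0.2, 0.3, 0.2] grip_width: 0.0855 grip_force: 0.0 
eef_pos: [0.6099, -0.3475, 0.0123] wrist_force: [0.0, 1.3, 6.2] grip_width: 0.055 grip_force: 43.0 
eef_pos: [0.6099, -0.3475, 0.0122] wrist_force: [-0.4, 0.8, 7.4] grip_width: 0.0548 grip_force: 42.9 
eef_pos: [0.6113, -0.3488, 0.148] wrist_force: [0.4, -0.3, -0.5] grip_width: 0.0551 grip_force: 42.8 
19.2 tcp [ 0.6113 -0.3488  0.148 ] yaw 94.0 tilt -0.9999 F [ 0.4 -0.3 -0.5] w 0.0551 g 42.8
ring [None, (array([ 0.6182, -0.3428]), np.float64(0.52), 0.48)]
```

View pics/ring6.png

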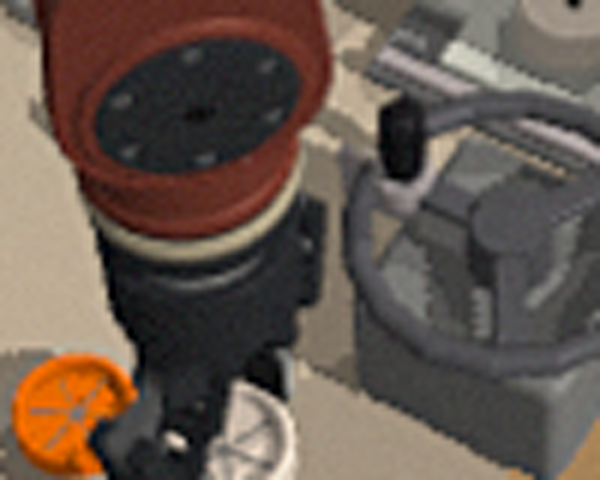

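```bash
f(){ grep -E 'eef_pos|wrist|width|grip_f' | tr '\n' ' '; echo; }
python3 -m handwheel '[[0,0,-3.5,0],[0,0,-3.5,0],[0.2,3.8,0,0],[0.2,3.8,0,0],[0.2,3.8,0,0]]' | f
python3 -m handwheel '[[0.2,3.8,0,0],[0.2,3.8,0,0],[0.2,3.8,0,0],[0.2,3.8,0,0],[0.2,3.8,0,0]]' | f
python3 -m handwheel '[[0.2,3.8,0,0],[0,0,4,0],[0,0,4,0],[0,0,0,0],[0,0,0,0]]' | f
python3 - <<'E'
from h import *
st();S=snapshot("side");p=robot.sense()["eef_pos"]; go(.5685,-.0038,.08,94.5)
save(S,"ring7.png",(250,195,340,265),6)
b=sil(S,.5675,-.004,[(.029,.024,.054)]);q=np.argwhere(b)[:,::-1];print("base exp",((q.min(0)-[250,195])*6,(q.max(0)-[250,195])*6))
b=sil(S,p[0],p[1],[(.029,p[2]-.0122+.006,p[2]-.0122+.022)]);q=np.argwhere(b)[:,::-1];print("ring at tcp exp",((q.min(0)-[250,195])*6,(q.max(0)-[250,195])*6))
E
```

```text
eef_pos: [0.5942, -0.2325, 0.2086] wrist_force: [0.6, 1.8, -0.4] grip_width: 0.0551 grip_force: 42.8 
eef_pos: [0.5702, -0.0426, 0.208] wrist_force: [0.8, -0.1, -0.3] grip_width: 0.0552 grip_force: 42.8 
eef_pos: [0.5644, -0.0061, 0.1271] wrist_force: [0.0, -0.8, 0.8] grip_width: 0.0548 grip_force: 43.0 
20.7 tcp [ 0.5644 -0.0061  0.1271] yaw 94.0 tilt -1.0 F [ 0.  -0.8  0.8] w 0.0548 g 43.0
tool cm [-0.25  0.28  5.  ] turn -0.5
base exp (array([216, 156]), array([330, 282]))
ring at tcp exp (array([210,  48]), array([330, 162]))
```

View pics/ring7.png

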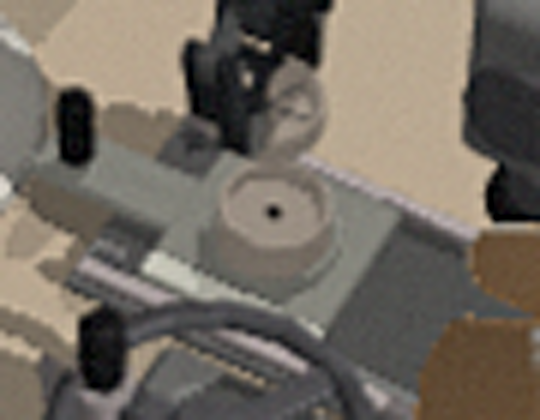

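The held ring is level; its right edge at column 327 fits the TCP to about 1.5 mm. The base rim centre at column 274 matches the expected position, so I'll lower the ring.

```bash
f(){ grep -E 'eef_pos|wrist|width|grip_f' | tr '\n' ' '; echo; }
python3 -m handwheel '[[-0.4,0.25,3,0],[0,0,2,0],[0,0,0.6,0],[0,0,0,0],[0,0,0,0]]' | f
python3 -m handwheel '[[0,0,0.2,0],[0,0,0.2,0],[0,0,0,0],[0,0,0,0]]' | f
python3 -m handwheel '[[0,0,0.2,0],[0,0,0,0],[0,0,0,0]]' | f
python3 - <<'E'
from h import *
st()
E
```

```text
eef_pos: [0.5718, -0.0046, 0.0761] wrist_force: [0.8, 0.3, 0.1] grip_width: 0.0549 grip_force: 43.0 
eef_pos: [0.571, -0.0041, 0.0705] wrist_force: [-0.1, 0.0, -0.1] grip_width: 0.055 grip_force: 43.0 
eef_pos: [0.5706, -0.0039, 0.0678] wrist_force: [0.7, 0.4, -1.0] grip_width: 0.0554 grip_force: 43.0 
21.7 tcp [ 0.5706 -0.0039  0.0678] yaw 94.0 tilt -1.0 F [ 0.7  0.4 -1. ] w 0.0554 g 43.0
```

```bash
f(){ grep -E 'eef_pos|wrist|width|grip_f' | tr '\n' ' '; echo; }
python3 -m handwheel '[[0.1,0,0.2,0],[0,0,0.15,0],[0,0,0,0],[0,0,0,0]]' | f
python3 -m handwheel '[[0,0,0.15,0],[0,0,0.15,0],[0,0,0,0],[0,0,0,0]]' | f
```

```text
eef_pos: [0.5696, -0.004, 0.0642] wrist_force: [-0.2, -0.0, -1.7] grip_width: 0.055 grip_force: 43.0 
eef_pos: [0.5697, -0.004, 0.0613] wrist_force: [-0.7, -0.4, -0.2] grip_width: 0.0547 grip_force: 43.0
```

Entered the recess. Down the last millimetres, then release.

```bash
f(){ grep -E 'eef_pos|wrist|width|grip_f' | tr '\n' ' '; echo; }
python3 -m handwheel '[[0,0,0.1,0],[0,0,0.1,0],[0,0,0,0],[0,0,0,0]]' | f
python3 -m handwheel '[[0,0,0.1,0],[0,0,0.1,0],[0,0,0,0],[0,0,0,0]]' | f
```

```text
eef_pos: [0.5703, -0.0041, 0.0602] wrist_force: [-0.3, 1.1, 5.7] grip_width: 0.0549 grip_force: 43.6 
eef_pos: [0.5717, -0.004, 0.0601] wrist_force: [-1.9, 2.4, 17.1] grip_width: 0.0549 grip_force: 44.6
```

```bash
f(){ grep -E 'eef_pos|wrist|width|grip_f' | tr '\n' ' '; echo; }
python3 -m handwheel '[[0,0,-0.25,0],[0,0,0,0],[0,0,0,0]]' | f
python3 -m handwheel '[[0,0,0,0],[0,0,0,0],[0,0,0,0],[0,0,0,0],[0,0,0,0]]' 0 40 | f
python3 -m handwheel '[[0,0,-2.5,0],[0,0,-4,0],[0,0,-4,0],[0,0,-3,0],[0.22,3.6,0,0]]' | f
python3 -m handwheel '[[0.22,3.6,0,0],[0.22,3.6,0,0],[0.22,3.6,0,0],[0.22,3.6,0,0],[0.22,3.6,0,0]]' | f
python3 -m handwheel '[[0.22,3.6,0,0],[0.22,3.6,0,0],[0,0,3,0],[0,0,0,0],[0,0,0,0]]' | f
python3 - <<'E'
from h import *
st();S=snapshot("side");T=snapshot("top")
print("ring",fit([T,S],"ring_1",(.568,-.004),.048));print("cap",fit([T,S],"cassette_cap",(.5325,.2815)))
go(.5325,.2815,.009,94.5)
save(S,"cap8.png",(190,60,390,210),4)
E
```

```text
eef_pos: [0.57, -0.0041, 0.0602] wrist_force: [-0.6, 0.8, 5.8] grip_width: 0.0551 grip_force: 43.6 
eef_pos: [0.5696, -0.0041, 0.0597] wrist_force: [-0.3, -0.2, 0.3] grip_width: 0.0852 grip_force: 0.0 
eef_pos: [0.5687, 0.0274, 0.2022] wrist_force: [1.6, 0.1, 0.3] grip_width: 0.0854 grip_force: 0.0 
eef_pos: [0.541, 0.2121, 0.195] wrist_force: [0.9, -0.2, 0.7] grip_width: 0.0856 grip_force: 0.0 
eef_pos: [0.5307, 0.2816, 0.1634] wrist_force: [-0.4, 0.7, 0.2] grip_width: 0.0856 grip_force: 0.0 
25.0 tcp [0.5307 0.2816 0.1634] yaw 94.0 tilt -1.0 F [-0.4  0.7  0.2] w 0.0856 g 0.0
ring [(array([ 0.569 , -0.0051]), np.float64(0.78), 0.68), (array([ 0.5684, -0.0039]), np.float64(0.87), 0.67)]
cap [(array([0.5263, 0.2804]), np.float64(0.78), 0.59), None]
tool cm [ 0.06  0.02 15.72] turn -0.6
```

View pics/cap8.png

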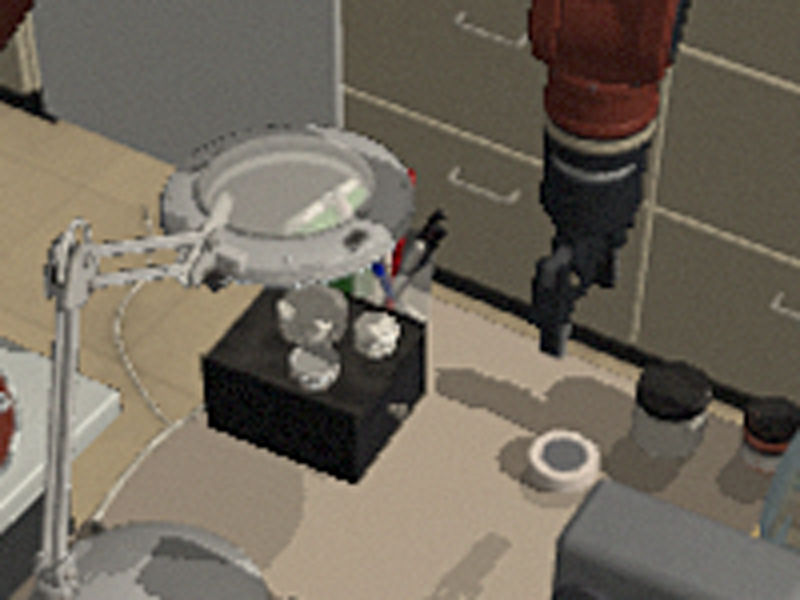

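Tool hangs right of the lamp (lamp edge at column 415, gripper at 540–650) with clear space; cap at crop (565,458). Descend.

```bash
f(){ grep -E 'eef_pos|wrist|width|grip_f' | tr '\n' ' '; echo; }
python3 -m handwheel '[[-0.1,0,4,0],[0,0,4,0],[0,0,2,0],[0,0,0,0],[0,0,0,0]]' | f
python3 -m handwheel '[[0,0,2,0],[0,0,2,0],[0,0,1.2,0],[0,0,0,0],[0,0,0,0]]' | f
python3 - <<'E'
from h import *
st(); go(.5325,.2815,.008,94.5)
E
```

```text
eef_pos: [0.5327, 0.2816, 0.065] wrist_force: [1.0, -0.4, 0.5] grip_width: 0.0852 grip_force: 0.0 
eef_pos: [0.5337, 0.2822, 0.0143] wrist_force: [-0.4, 0.0, 1.3] grip_width: 0.0855 grip_force: 0.0 
26.1 tcp [0.5337 0.2822 0.0143] yaw 94.0 tilt -1.0 F [-0.4  0.   1.3] w 0.0855 g 0.0
tool cm [ 0.12 -0.06  0.63] turn -0.5
```

```bash
f(){ grep -E 'eef_pos|wrist|width|grip_f' | tr '\n' ' '; echo; }
python3 -m handwheel '[[0,0,0.6,0],[0,0,0,0],[0,0,0,0]]' | f
python3 -m handwheel '[[0,0,0,0],[0,0,0,0],[0,0,0,0],[0,0,0,0],[0,0,0,0]]' 0.9 40 | f
python3 -m handwheel '[[0,0,0,0],[0,0,0,0],[0,0,0,0]]' | f
python3 -m handwheel '[[0,0,-3,0],[0,0,-4,0],[0,0,-4,0],[0,0,-4,0],[0,0,0,0]]' | f
python3 - <<'E'
from h import *
st();go(.570,-.004,.155,94.5)
E
```

```text
eef_pos: [0.5335, 0.2822, 0.0077] wrist_force: [0.4, -0.3, -0.2] grip_width: 0.0852 grip_force: 0.0 
eef_pos: [0.5334, 0.2822, 0.0078] wrist_force: [-1.7, 0.2, 5.4] grip_width: 0.0561 grip_force: 42.4 
eef_pos: [0.5334, 0.2822, 0.0078] wrist_force: [-2.2, -0.7, 5.6] grip_width: 0.0564 grip_force: 42.4 
eef_pos: [0.5367, 0.2831, 0.1663] wrist_force: [1.1, 0.3, 0.3] grip_width: 0.0562 grip_force: 42.9 
27.4 tcp [0.5367 0.2831 0.1663] yaw 94.0 tilt -0.9999 F [1.1 0.3 0.3] w 0.0562 g 42.9
tool cm [ -1.3  -28.88   1.07] turn -0.5
```

```bash
f(){ grep -E 'eef_pos|wrist|width|grip_f' | tr '\n' ' '; echo; }
python3 -m handwheel '[[-0.16,-3.6,0,0],[-0.16,-3.6,0,0],[-0.16,-3.6,0,0],[-0.16,-3.6,0,0],[-0.16,-3.6,0,0]]' | f
python3 -m handwheel '[[-0.16,-3.6,0,0],[-0.16,-3.6,0,0],[-0.16,-3.6,0,0],[0,0,2,0],[0,0,0,0]]' | f
python3 -m handwheel '[[0,0,2,0],[0,0,1,0],[0,0,0.5,0],[0,0,0,0],[0,0,0,0]]' | f
python3 - <<'E'
from h import *
st();go(.570,-.004,.082,94.5)
S=snapshot("side");p=robot.sense()["eef_pos"]
save(S,"cap9.png",(250,195,340,265),6)
for nm,a in(("ring",(.5685,-.004,.054,.07)),("cap",(p[0],p[1],p[2]-.0018,p[2]+.0142))):
    q=np.argwhere(sil(S,a[0],a[1],[(.029,a[2],a[3])]))[:,::-1];print(nm,(q.min(0)-[250,195])*6,(q.max(0)-[250,195])*6)
E
```

```text
eef_pos: [0.5534, 0.1015, 0.1567] wrist_force: [1.3, 0.0, -0.3] grip_width: 0.0561 grip_force: 43.0 
eef_pos: [0.5646, -0.0059, 0.1338] wrist_force: [-1.5, 0.2, -1.0] grip_width: 0.0561 grip_force: 43.1 
eef_pos: [0.5659, -0.0037, 0.1023] wrist_force: [0.3, 0.7, -0.6] grip_width: 0.0563 grip_force: 43.1 
28.7 tcp [ 0.5659 -0.0037  0.1023] yaw 94.1 tilt -1.0 F [ 0.3  0.7 -0.6] w 0.0563 g 43.1
tool cm [-0.41 -0.06  2.03] turn -0.4
ring [216 132] [336 246]
cap [216  72] [336 186]
```

View pics/cap9.png

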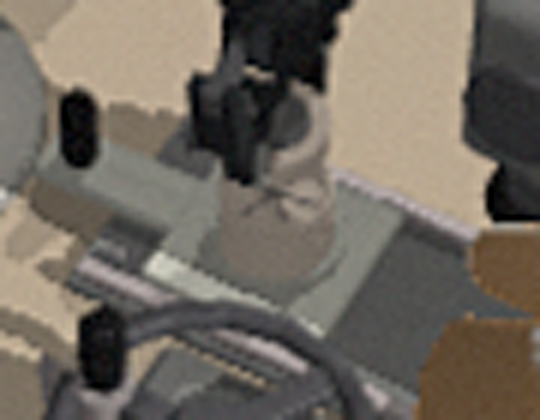

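The ring is seated on the base. The cap above it has its right edge at column 330 against 333 for the stack, so it goes about 3 mm further in x.

```bash
f(){ grep -E 'eef_pos|wrist|width|grip_f' | tr '\n' ' '; echo; }
python3 -m handwheel '[[-0.35,0,1.5,0],[0,0,0.4,0],[0,0,0,0],[0,0,0,0]]' | f
python3 -m handwheel '[[0,0,0.2,0],[0,0,0.15,0],[0,0,0,0],[0,0,0,0]]' | f
python3 -m handwheel '[[0,0,0.15,0],[0,0,0.1,0],[0,0,0,0],[0,0,0,0]]' | f
```

```text
eef_pos: [0.5693, -0.004, 0.0833] wrist_force: [-0.1, 0.1, -0.8] grip_width: 0.0562 grip_force: 43.1 
eef_pos: [0.5694, -0.0041, 0.0796] wrist_force: [0.6, -0.1, -1.2] grip_width: 0.056 grip_force: 43.1 
eef_pos: [0.5694, -0.0041, 0.0768] wrist_force: [0.2, -0.9, -0.8] grip_width: 0.0561 grip_force: 43.1
```

```bash
f(){ grep -E 'eef_pos|wrist|width|grip_f' | tr '\n' ' '; echo; }
python3 -m handwheel '[[0,0,0.15,0],[0,0,0.15,0],[0,0,0,0],[0,0,0,0]]' | f
python3 -m handwheel '[[0,0,0.1,0],[0,0,0.1,0],[0,0,0,0],[0,0,0,0]]' | f
python3 -m handwheel '[[0,0,0.1,0],[0,0,0,0],[0,0,0,0]]' | f
```

```text
eef_pos: [0.5693, -0.0041, 0.0737] wrist_force: [-0.4, -0.3, -0.8] grip_width: 0.0563 grip_force: 43.1 
eef_pos: [0.5694, -0.0041, 0.0719] wrist_force: [-0.2, 0.1, -1.1] grip_width: 0.0559 grip_force: 43.1 
eef_pos: [0.5699, -0.0041, 0.0717] wrist_force: [-1.0, 1.6, 6.1] grip_width: 0.0562 grip_force: 43.6
```

```bash
f(){ grep -E 'eef_pos|wrist|width|grip_f' | tr '\n' ' '; echo; }
python3 -m handwheel '[[0,0,-0.1,0],[0,0,0,0],[0,0,0,0]]' | f
python3 -m handwheel '[[0,0,0,0],[0,0,0,0],[0,0,0,0],[0,0,0,0],[0,0,0,0]]' 0 40 | f
python3 -m handwheel '[[0,0,-2.5,0],[0,0,-4,0],[3.8,-0.1,-1,0],[3.8,-0.1,0,0],[3.8,-0.1,0,0]]' | f
python3 -m handwheel '[[0,0,2,0],[0,0,2,0],[0,0,1,0],[0,0,0,0],[0,0,0,0]]' | f
python3 - <<'E'
from h import *
st();S=snapshot("side");T=snapshot("top")
print("cap",fit([T,S],"cassette_cap",(.568,-.004),.064));go(.455,-.011,.03,93)
save(S,"cap10.png",(230,185,340,265),6)
q=np.array([proj(S,(.455,-.011,.067)),proj(S,(.455,-.011,.022))]);print((q-[230,185]+.5)*6)
E
```

```text
eef_pos: [0.5694, -0.0041, 0.0718] wrist_force: [-0.2, 0.3, 0.7] grip_width: 0.0562 grip_force: 43.1 
eef_pos: [0.5694, -0.0041, 0.0719] wrist_force: [0.1, -0.4, -0.2] grip_width: 0.0854 grip_force: 0.0 
eef_pos: [0.4556, -0.0153, 0.1479] wrist_force: [-1.0, -0.7, 1.0] grip_width: 0.0854 grip_force: 0.0 
eef_pos: [0.4557, -0.0149, 0.0968] wrist_force: [-0.3, 1.1, -0.2] grip_width: 0.0854 grip_force: 0.0 
32.2 tcp [ 0.4557 -0.0149  0.0968] yaw 94.0 tilt -1.0 F [-0.3  1.1 -0.2] w 0.0854 g 0.0
cap [(array([ 0.5826, -0.0123]), np.float64(0.35), 0.59), (array([ 0.5673, -0.0021]), np.float64(0.86), 0.56)]
tool cm [0.14 0.43 6.78] turn 1.0
[[201.94008122 161.41832869]
 [204.70362939 216.57894681]]
```

View pics/cap10.png

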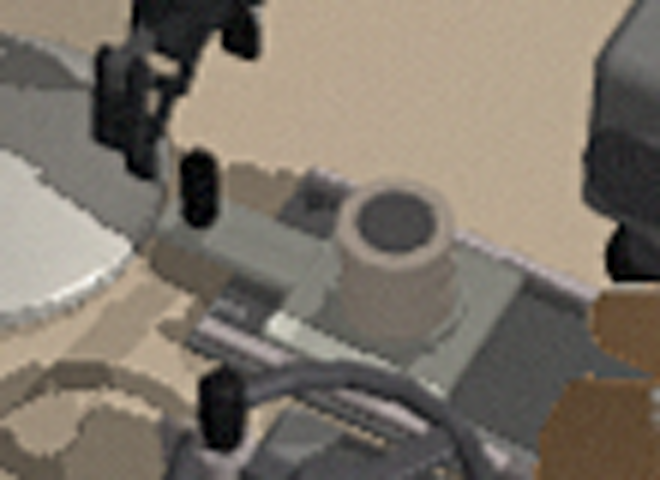

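The three-part stack stands squarely in the nest. The handle is at (198,160)–(200,218), within about 2 mm of my estimate, so I'll grip it.

```bash
f(){ grep -E 'eef_pos|wrist|width|grip_f' | tr '\n' ' '; echo; }
python3 -m handwheel '[[0.2,0.4,2.5,0],[0,0,2.5,0],[0,0,1.7,0],[0,0,0,0]]' | f
python3 -m handwheel '[[0,0,0,0],[0,0,0,0],[0,0,0,0],[0,0,0,0],[0,0,0,0]]' 1 40 | f
python3 -m handwheel '[[0,0,0,0],[0,0,0,0],[0,0,0,0],[0,0,0,0],[0,0,0,0]]' | f
python3 - <<'E'
from h import *
st()
E
```

```text
eef_pos: [0.4517, -0.0105, 0.027] wrist_force: [-0.8, 0.0, 0.5] grip_width: 0.0857 grip_force: 0.0 
eef_pos: [0.4544, -0.0114, 0.0309] wrist_force: [0.2, 1.3, 0.2] grip_width: 0.0256 grip_force: 0.0 
eef_pos: [0.4542, -0.0111, 0.0309] wrist_force: [-0.8, 1.5, 5.1] grip_width: 0.019 grip_force: 38.9 
33.5 tcp [ 0.4542 -0.0111  0.0309] yaw 94.0 tilt -1.0 F [-0.8  1.5  5.1] w 0.019 g 38.9
```

```bash
f(){ grep -E 'eef_pos|wrist|width|grip_f' | tr '\n' ' '; echo; }
python3 -m handwheel '[[-0.2,0,0,0],[-0.4,0,0,0],[-0.6,0,0,0],[-0.8,0,0,0],[-0.8,-0.01,0,0]]' | f
python3 -m handwheel '[[-0.8,-0.01,0,0],[-0.8,-0.01,0,0],[-0.8,-0.01,0,0],[-0.8,-0.01,0,0],[-0.8,-0.01,0,0]]' | f
python3 -m handwheel '[[-0.8,-0.01,0,0],[-0.8,-0.01,0,0],[-0.8,-0.01,0,0],[-0.8,-0.01,0,0],[-0.8,-0.01,0,0]]' | f
python3 -m handwheel '[[-0.8,-0.01,0,0],[-0.6,0,0,0],[-0.5,0,0,0],[-0.3,0,0,0],[0,0,0,0]]' | f
```

```text
eef_pos: [0.4823, -0.0095, 0.0309] wrist_force: [-1.6, -0.8, 6.6] grip_width: 0.019 grip_force: 38.9 
eef_pos: [0.5224, -0.0073, 0.0309] wrist_force: [-1.9, -1.8, 7.2] grip_width: 0.0187 grip_force: 39.0 
eef_pos: [0.5623, -0.0052, 0.0309] wrist_force: [-2.6, -2.0, 6.0] grip_width: 0.0189 grip_force: 39.0 
eef_pos: [0.5848, -0.0039, 0.0309] wrist_force: [2.9, -2.9, 4.5] grip_width: 0.0186 grip_force: 39.0
```

```bash
f(){ grep -E 'eef_pos|wrist|width|grip_f' | tr '\n' ' '; echo; }
python3 -m handwheel '[[-0.3,0,0,0],[-0.3,0,0,0],[0,0,0,0],[0,0,0,0]]' | f
python3 -m handwheel '[[-0.3,0,0,0],[-0.2,0,0,0],[0,0,0,0],[0,0,0,0]]' | f
python3 -m handwheel '[[-0.2,0,0,0],[-0.2,0,0,0],[0,0,0,0],[0,0,0,0]]' | f
```

```text
eef_pos: [0.5904, -0.0036, 0.0309] wrist_force: [1.9, -4.1, 4.5] grip_width: 0.0191 grip_force: 39.1 
eef_pos: [0.5919, -0.0035, 0.0308] wrist_force: [-17.6, -6.3, 19.9] grip_width: 0.0193 grip_force: 40.7 
eef_pos: [0.5931, -0.0034, 0.0302] wrist_force: [-31.7, -8.7, 26.7] grip_width: 0.0191 grip_force: 42.0
```

```bash
f(){ grep -E 'eef_pos|wrist|width|grip_f' | tr '\n' ' '; echo; }
python3 -m handwheel '[[0.4,0,0,0],[0.3,0,0,0],[0,0,0,0],[0,0,0,0]]' | f
python3 -m handwheel '[[0,0,0,0],[0,0,0,0],[0,0,0,0],[0,0,0,0],[0,0,0,0]]' 0 40 | f
python3 -m handwheel '[[0,0,-3,0],[0,0,-4,0],[0,0,-4,0],[0,0,-4,0],[0,0,-4,0]]' | f
python3 -m handwheel '[[0,-3.4,0,0],[0,-3.4,0,0],[0,-3.4,0,0],[0,-3.4,0,0],[0,-3.4,0,0]]' | f
python3 - <<'E'
from h import *
st();go(.581,-.175,.125)
S=snapshot("side");T=snapshot("top")
v=[.706,.003,.056,.14];P=pts_press(v)
for p in(T,S):
    for n in("knob_centre","wheel_axis","nest","press"):
        for r in spot_point(p,n)[:1]: print(n,at_z(p,r["xy"],P[n][2])[:2].round(4),P[n][:2].round(4),round(r["confidence"],2))
save(S,"press11.png",(230,185,360,285),6)
for n in("knob_centre","wheel_axis"): print(n,((proj(S,P[n])-[230,185]+.5)*6).round())
E
```

```text
eef_pos: [0.5913, -0.0035, 0.0304] wrist_force: [-1.6, -5.9, 5.3] grip_width: 0.0193 grip_force: 39.6 
eef_pos: [0.5912, -0.0025, 0.0296] wrist_force: [-0.0, 0.6, -0.8] grip_width: 0.0781 grip_force: 0.0 
eef_pos: [0.591, -0.0025, 0.2218] wrist_force: [1.2, -0.3, 0.4] grip_width: 0.0857 grip_force: 0.0 
eef_pos: [0.6032, -0.1737, 0.2199] wrist_force: [0.7, 0.0, 1.0] grip_width: 0.0853 grip_force: 0.0 
37.8 tcp [ 0.6032 -0.1737  0.2199] yaw 94.0 tilt -1.0 F [0.7 0.  1. ] w 0.0853 g 0.0
tool cm [2.23 0.03 9.49] turn 0
wheel_axis [0.5571 0.3377] [ 0.6356 -0.1712] 0.29
nest [ 0.7021 -0.011 ] [0.706 0.003] 0.7
press [0.7011 0.0045] [0.706 0.003] 0.78
knob_centre [ 0.5775 -0.17  ] [ 0.5807 -0.1743] 0.47
wheel_axis [ 0.6363 -0.172 ] [ 0.6356 -0.1712] 0.87
nest [ 0.7084 -0.0027] [0.706 0.003] 0.84
press [0.7093 0.0022] [0.706 0.003] 0.86
knob_centre [225. 408.]
wheel_axis [332. 458.]
```

View pics/press11.png

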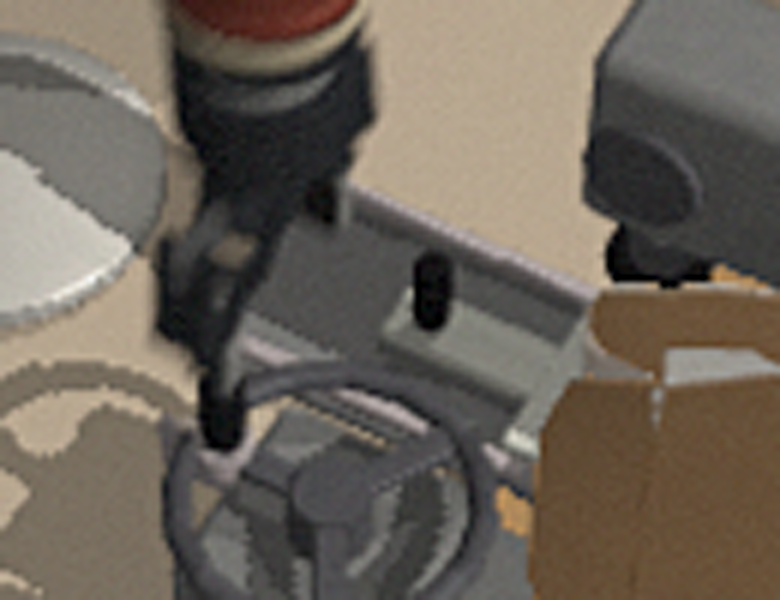

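The carriage is in, and the knob centre at (222,412) matches the model at (225,408). Next I grip the knob.

```bash
f(){ grep -E 'eef_pos|wrist|width|grip_f' | tr '\n' ' '; echo; }
python3 -m handwheel '[[2.3,-0.05,0,0],[0,0,3,0],[0,0,3,0],[0,0,2.5,0],[0,0,0.9,0]]' | f
python3 -m handwheel '[[0,0,0,0],[0,0,0,0],[0,0,0,0]]' | f
python3 -m handwheel '[[0,0,0,0],[0,0,0,0],[0,0,0,0],[0,0,0,0],[0,0,0,0]]' 1 60 | f
python3 -m handwheel '[[0,0,0,0],[0,0,0,0],[0,0,0,0],[0,0,0,0],[0,0,0,0]]' | f
python3 - <<'E'
from h import *
st();go(.6356,-.1712,.125)
E
```

```text
eef_pos: [0.5786, -0.1728, 0.1219] wrist_force: [-0.4, 0.7, -1.0] grip_width: 0.085 grip_force: 0.0 
eef_pos: [0.5814, -0.1748, 0.1281] wrist_force: [0.3, 0.5, -0.3] grip_width: 0.0855 grip_force: 0.0 
eef_pos: [0.5805, -0.1745, 0.1262] wrist_force: [-0.6, -0.9, 0.2] grip_width: 0.0256 grip_force: 0.0 
eef_pos: [0.5805, -0.1745, 0.1263] wrist_force: [-2.4, 1.7, 6.2] grip_width: 0.0201 grip_force: 58.8 
39.8 tcp [ 0.5805 -0.1745  0.1263] yaw 94.0 tilt -1.0 F [-2.4  1.7  6.2] w 0.0201 g 58.8
tool cm [-5.52 -0.06  0.13] turn 0
```

```bash
f(){ grep -E 'eef_pos|wrist|width|grip_f' | tr '\n' ' '; echo; }
python3 -m handwheel '[[-0.08,-0.96,0,0],[-0.25,-0.93,0,0],[-0.41,-0.87,0,0],[0,0,0,0]]' | f
python3 -m handwheel '[[-0.55,-0.79,0,0],[-0.68,-0.68,0,0],[-0.79,-0.55,0,0],[0,0,0,0]]' | f
python3 -m handwheel '[[-0.87,-0.41,0,0],[-0.93,-0.25,0,0],[-0.96,-0.08,0,0],[0,0,0,0]]' | f
python3 - <<'E'
from h import *
st();go(.6356,-.1712,.125)
E
```

```text
eef_pos: [0.5905, -0.2032, 0.1264] wrist_force: [2.9, -3.7, 4.2] grip_width: 0.0203 grip_force: 59.1 
eef_pos: [0.6127, -0.2215, 0.1264] wrist_force: [3.8, -4.4, 3.3] grip_width: 0.0205 grip_force: 59.2 
eef_pos: [0.641, -0.2261, 0.1264] wrist_force: [5.8, -1.9, 2.7] grip_width: 0.0201 grip_force: 59.4 
40.8 tcp [ 0.641  -0.2261  0.1264] yaw 94.0 tilt -1.0 F [ 5.8 -1.9  2.7] w 0.0201 g 59.4
tool cm [0.15 5.52 0.13] turn 0
```

```bash
f(){ grep -E 'eef_pos|wrist|width|grip_f' | tr '\n' ' '; echo; }
python3 -m handwheel '[[-0.96,0.08,0,0],[-0.93,0.25,0,0],[-0.87,0.41,0,0],[0,0,0,0]]' | f
python3 -m handwheel '[[-0.79,0.55,0,0],[-0.68,0.68,0,0],[-0.55,0.79,0,0],[0,0,0,0]]' | f
python3 -m handwheel '[[-0.41,0.87,0,0],[-0.25,0.93,0,0],[-0.08,0.96,0,0],[0,0,0,0]]' | f
python3 - <<'E'
from h import *
st();go(.6356,-.1712,.125)
E
```

```text
eef_pos: [0.6678, -0.2158, 0.1264] wrist_force: [5.2, 0.0, 3.9] grip_width: 0.02 grip_force: 59.7 
eef_pos: [0.6856, -0.1937, 0.1264] wrist_force: [1.7, 0.7, 5.8] grip_width: 0.0199 grip_force: 59.8 
eef_pos: [0.69, -0.1651, 0.1263] wrist_force: [-2.5, 2.1, 6.8] grip_width: 0.02 grip_force: 59.9 
41.8 tcp [ 0.69   -0.1651  0.1263] yaw 94.1 tilt -1.0 F [-2.5  2.1  6.8] w 0.02 g 59.9
tool cm [ 5.47 -0.22  0.14] turn 0
```

```bash
f(){ grep -E 'eef_pos|wrist|width|grip_f' | tr '\n' ' '; echo; }
python3 -m handwheel '[[0.08,0.96,0,0],[0.25,0.93,0,0],[0.41,0.87,0,0],[0,0,0,0]]' | f
python3 -m handwheel '[[0.55,0.79,0,0],[0.68,0.68,0,0],[0.79,0.55,0,0],[0,0,0,0]]' | f
python3 -m handwheel '[[0.87,0.41,0,0],[0.93,0.25,0,0],[0.96,0.08,0,0],[0,0,0,0]]' | f
python3 - <<'E'
from h import *
st();go(.6356,-.1712,.125)
E
```

```text
eef_pos: [0.6797, -0.1387, 0.1263] wrist_force: [-5.8, -0.7, 8.1] grip_width: 0.02 grip_force: 60.0 
eef_pos: [0.6584, -0.1214, 0.1263] wrist_force: [-3.0, -4.7, 4.5] grip_width: 0.0205 grip_force: 59.8 
eef_pos: [0.631, -0.1165, 0.1264] wrist_force: [1.2, -6.7, 3.5] grip_width: 0.0201 grip_force: 59.8 
42.8 tcp [ 0.631  -0.1165  0.1264] yaw 94.0 tilt -1.0 F [ 1.2 -6.7  3.5] w 0.0201 g 59.8
tool cm [-0.09 -5.49  0.15] turn 0
```

```bash
f(){ grep -E 'eef_pos|wrist|width|grip_f' | tr '\n' ' '; echo; }
python3 -m handwheel '[[0.96,-0.08,0,0],[0.93,-0.25,0,0],[0.87,-0.41,0,0],[0,0,0,0]]' | f
python3 -m handwheel '[[0.79,-0.55,0,0],[0.68,-0.68,0,0],[0.55,-0.79,0,0],[0,0,0,0]]' | f
python3 -m handwheel '[[0.41,-0.87,0,0],[0.25,-0.93,0,0],[0.08,-0.96,0,0],[0,0,0,0],[0,0,0,0]]' | f
python3 - <<'E'
from h import *
st();go(.5805,-.1745,.126)
E
```

```text
eef_pos: [0.6045, -0.1258, 0.1264] wrist_force: [3.6, -5.3, 2.4] grip_width: 0.0202 grip_force: 59.9 
eef_pos: [0.586, -0.1471, 0.1263] wrist_force: [2.6, -2.2, 2.8] grip_width: 0.0201 grip_force: 60.1 
eef_pos: [0.5805, -0.1749, 0.1263] wrist_force: [1.2, -2.6, 5.3] grip_width: 0.0205 grip_force: 60.4 
43.9 tcp [ 0.5805 -0.1749  0.1263] yaw 94.0 tilt -1.0 F [ 1.2 -2.6  5.3] w 0.0205 g 60.4
tool cm [-0.    0.04  0.03] turn 0
```

One full turn is done, with the knob back within 0.5 mm. Release it, then go to the handle.

```bash
f(){ grep -E 'eef_pos|wrist|width|grip_f' | tr '\n' ' '; echo; }
python3 -m handwheel '[[0,0,0,0],[0,0,0,0],[0,0,0,0],[0,0,0,0],[0,0,0,0]]' 0 40 | f
python3 -m handwheel '[[0,0,0,0],[0,0,-2.5,0],[0,0,-3.5,0],[0,0,-4,0],[0,0,0,0]]' | f
python3 -m handwheel '[[0.2,3.5,0,0],[0.2,3.5,0,0],[0.2,3.5,0,0],[0.2,3.5,0,0],[0.2,3.4,0,0]]' | f
python3 -m handwheel '[[0,0,0,0],[0,0,0,0]]' | f
python3 - <<'E'
from h import *
st();go(.591,-.0033,.13)
S=snapshot("side")
save(S,"press12.png",(230,185,360,285),6)
for n,X in pts_press([.706,.003,.056,.14]).items(): print(n,((proj(S,X)-[230,185]+.5)*6).round())
E
```

```text
eef_pos: [0.5801, -0.1741, 0.1256] wrist_force: [-0.6, 0.2, 0.1] grip_width: 0.0793 grip_force: 0.0 
eef_pos: [0.5827, -0.1756, 0.2344] wrist_force: [1.1, -1.0, 1.7] grip_width: 0.0852 grip_force: 0.0 
eef_pos: [0.5578, 0.0, 0.2259] wrist_force: [0.5, 0.2, -0.1] grip_width: 0.0857 grip_force: 0.0 
eef_pos: [0.5581, 0.0, 0.2261] wrist_force: [0.2, -0.9, -0.2] grip_width: 0.0854 grip_force: 0.0 
45.3 tcp [0.5581 0.     0.2261] yaw 94.2 tilt -1.0 F [ 0.2 -0.9 -0.2] w 0.0854 g 0.0
tool cm [-3.25 -0.57  9.62] turn 0
press [638. 436.]
nest [641. 409.]
carriage_handle [438. 265.]
wheel_axis [332. 458.]
knob_centre [225. 408.]
ram_pad [661. 265.]
```

View pics/press12.png

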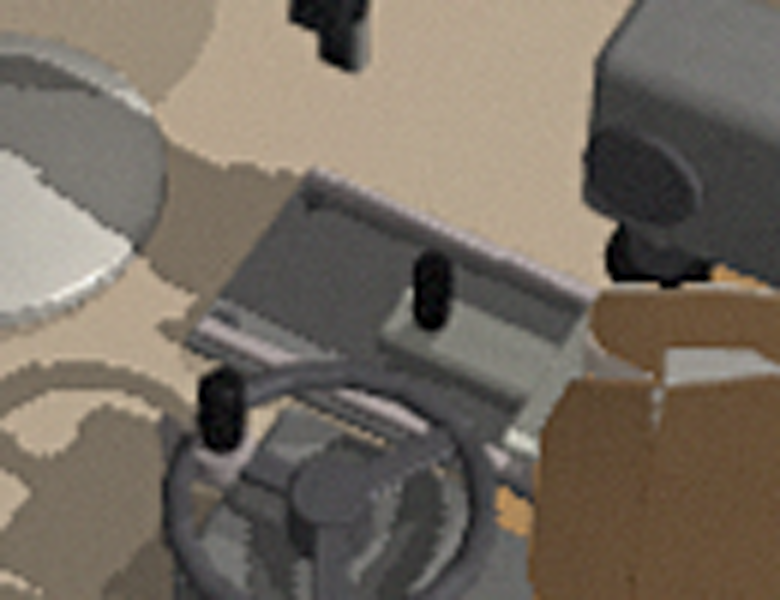

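The knob is back at (222,412) as at the start, and the ram is up (pad at (660,265)). I'll grip the handle and pull out.

```bash
f(){ grep -E 'eef_pos|wrist|width|grip_f' | tr '\n' ' '; echo; }
python3 -m handwheel '[[-3.2,-0.5,0,0],[0,0,3.5,0],[0,0,3.5,0],[0,0,3,0],[0,0,0,0]]' | f
python3 -m handwheel '[[0,0,3.5,0],[0,0,3,0],[0,0,2.6,0],[0,0,0,0],[0,0,0,0]]' | f
python3 - <<'E'
from h import *
st();go(.591,-.0033,.03)
E
```

```text
eef_pos: [0.5871, -0.0049, 0.1188] wrist_force: [-1.3, 0.3, -1.4] grip_width: 0.0854 grip_force: 0.0 
eef_pos: [0.5902, -0.005, 0.0356] wrist_force: [0.1, 1.6, 0.8] grip_width: 0.0854 grip_force: 0.0 
46.2 tcp [ 0.5902 -0.005   0.0356] yaw 94.0 tilt -1.0 F [0.1 1.6 0.8] w 0.0854 g 0.0
tool cm [-0.09  0.16  0.56] turn 0
```

```bash
f(){ grep -E 'eef_pos|wrist|width|grip_f' | tr '\n' ' '; echo; }
python3 -m handwheel '[[0,0.15,0.4,0],[0,0,0,0]]' | f
python3 -m handwheel '[[0,0,0,0],[0,0,0,0],[0,0,0,0],[0,0,0,0],[0,0,0,0]]' 1 40 | f
python3 -m handwheel '[[0,0,0,0],[0,0,0,0],[0,0,0,0],[0,0,0,0],[0,0,0,0]]' | f
python3 -m handwheel '[[0.2,0,0,0],[0.4,0,0,0],[0.6,0.01,0,0],[0.8,0.01,0,0],[0.8,0.01,0,0]]' | f
python3 -m handwheel '[[0.8,0.01,0,0],[0.8,0.01,0,0],[0.8,0.01,0,0],[0.8,0.01,0,0],[0.8,0.01,0,0]]' | f
python3 -m handwheel '[[0.8,0.01,0,0],[0.8,0.01,0,0],[0.8,0.01,0,0],[0.8,0.01,0,0],[0.8,0.01,0,0]]' | f
python3 -m handwheel '[[0.8,0.01,0,0],[0.6,0,0,0],[0.5,0,0,0],[0.3,0,0,0],[0,0,0,0]]' | f
```

```text
eef_pos: [0.592, -0.0033, 0.0332] wrist_force: [-0.5, -0.4, 0.5] grip_width: 0.0853 grip_force: 0.0 
eef_pos: [0.5905, -0.0028, 0.0312] wrist_force: [-0.5, -0.6, -0.1] grip_width: 0.0261 grip_force: 0.0 
eef_pos: [0.5907, -0.0035, 0.0313] wrist_force: [-1.1, -5.4, 2.3] grip_width: 0.0192 grip_force: 39.2 
eef_pos: [0.563, -0.0051, 0.0313] wrist_force: [2.3, -4.0, 0.2] grip_width: 0.0188 grip_force: 39.2 
eef_pos: [0.5228, -0.0073, 0.0313] wrist_force: [2.4, -5.2, 0.7] grip_width: 0.019 grip_force: 39.2 
eef_pos: [0.4829, -0.0095, 0.0313] wrist_force: [2.9, -3.8, 0.5] grip_width: 0.0192 grip_force: 39.2 
eef_pos: [0.4603, -0.0107, 0.0312] wrist_force: [-1.6, -3.4, 5.1] grip_width: 0.019 grip_force: 39.5
```

```bash
f(){ grep -E 'eef_pos|wrist|width|grip_f' | tr '\n' ' '; echo; }
python3 -m handwheel '[[0.3,0,0,0],[0.3,0,0,0],[0.2,0,0,0],[0,0,0,0]]' | f
python3 -m handwheel '[[0.2,0,0,0],[0.2,0,0,0],[0,0,0,0],[0,0,0,0]]' | f
python3 -m handwheel '[[0.2,0,0,0],[0.2,0,0,0],[0,0,0,0],[0,0,0,0]]' | f
```

```text
eef_pos: [0.4525, -0.0111, 0.0312] wrist_force: [-0.5, -2.6, 7.4] grip_width: 0.0188 grip_force: 39.7 
eef_pos: [0.4525, -0.0112, 0.0314] wrist_force: [24.5, 0.5, -12.8] grip_width: 0.0194 grip_force: 40.0 
eef_pos: [0.4516, -0.0112, 0.0319] wrist_force: [43.0, 4.2, -23.9] grip_width: 0.0186 grip_force: 40.9
```

```bash
f(){ grep -E 'eef_pos|wrist|width|grip_f' | tr '\n' ' '; echo; }
python3 -m handwheel '[[-0.4,0,0,0],[-0.2,0,0,0],[0,0,0,0],[0,0,0,0]]' | f
python3 -m handwheel '[[0,0,0,0],[0,0,0,0],[0,0,0,0],[0,0,0,0],[0,0,0,0]]' 0 40 | f
python3 -m handwheel '[[0,0,-2.5,0],[0,0,-4,0],[0,0,-4,0],[0,0,-4,0],[0,-3,-3,0]]' | f
python3 -m handwheel '[[0,-4,0,0],[0,-4,0,0],[0,-4,0,0],[0,-4,0,0],[0,0,0,0]]' | f
python3 -m handwheel '[[0,0,0,0],[0,0,0,0],[0,0,0,0]]' | f
python3 - <<'E'
from h import *
st();S=snapshot("side");T=snapshot("top")
a=cv2.resize(S["image"][170:270,230:340],None,fx=4,fy=4,interpolation=cv2.INTER_CUBIC)
b=cv2.resize(T["image"][140:240,225:315],None,fx=4,fy=4,interpolation=cv2.INTER_CUBIC)
cv2.imwrite("pics/end13.png",np.hstack([a,b])[:,:,::-1])
print("cap",fit([T,S],"cassette_cap",(.568,-.004),.064))
E
```

```text
eef_pos: [0.4516, -0.0112, 0.0316] wrist_force: [3.9, -1.9, 6.7] grip_width: 0.0188 grip_force: 44.3 
eef_pos: [0.4502, -0.0109, 0.0305] wrist_force: [1.0, 0.5, -0.1] grip_width: 0.078 grip_force: 0.0 
eef_pos: [0.4528, -0.038, 0.2089] wrist_force: [1.2, -0.6, 0.1] grip_width: 0.0852 grip_force: 0.0 
eef_pos: [0.4635, -0.206, 0.2045] wrist_force: [1.2, 0.6, 0.6] grip_width: 0.0852 grip_force: 0.0 
eef_pos: [0.4638, -0.1992, 0.2053] wrist_force: [0.0, 0.5, 0.1] grip_width: 0.0856 grip_force: 0.0 
51.7 tcp [ 0.4638 -0.1992  0.2053] yaw 94.1 tilt -1.0 F [0.  0.5 0.1] w 0.0856 g 0.0
cap [(array([ 0.5643, -0.0053]), np.float64(0.96), 0.74), (array([ 0.5634, -0.0039]), np.float64(0.86), 0.67)]
```

View pics/end13.png

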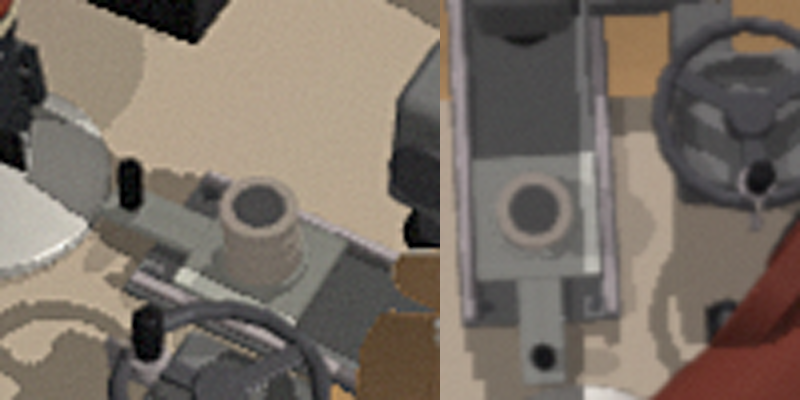

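The cassette stands square in the carriage: cap at side (258,208) and top (535,208). Measured carriage travel is 0.140 m and the knob is at the pointer, so I'm handing in.

```bash
python3 -c "
from plant import robot
print(robot.close_job())"
```

```text
the job is handed in; nothing more can be done
None
```

I assembled the cassette (base, the one white ring on the table, cap), pressed it with one full counter-clockwise turn, and left it standing in the fully pulled-out carriage; the job is handed in, but no verdict came back.

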